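# Clear the clamping fixture and unload the finished brackets

### The job

Somebody has parked cartons in the run of the clamping fixture's sliding jaw. First put every one of these cartons down inside the blue tote (not stacked), then slide the green jaw fully open, lift out the finished brackets and put each one in a compartment of its own in the plywood crate, and when all are unloaded slide the jaw fully closed again. Leave the other things on the table where they are.

Things in the scene. Friction and masses are not known exactly. Their poses are not given: they have to be found in the camera images.
- fixture: Fixed clamping fixture: dark steel bed 190 (x) by 200 (y) by 15 mm. Origin: centre of its underside; +x away from the robot, yaw within 0.25 rad. Along x: end stop -95 to -83 mm, the jaw's run, green jaw, brackets, fixed fence 75 to 95 mm (stop and fence 29 mm above table). Brackets stand on the bed at x = 46 mm, cartons in the run at about x = -47 mm, each row with places at y = -72, 0, 72 mm.
- jaw (a joint): Green sliding jaw, in m: 0 = closed on the brackets, 0.07 = fully open, slid along the fixture's -x (towards the robot). About 3 N friction; stays where left. Bar 28 mm (x) by 196 mm (y), its top 42 mm above the table; a lip reaches 9 mm over the brackets' feet, so they cannot be lifted while it is closed. A carton in its run blocks it.
- jaw_grip (a point): Centre of the orange upright grip in the middle of the jaw, 64 mm above the table: a block 22 mm (fixture x) by 16 mm (fixture y), 45 mm tall, its top 87 mm above the table. Moves with the jaw; axes as the fixture's.
- tote: Open blue plastic tote fixed to the table, on the robot's left or right, outside 300 mm (its x) by 140 mm (its y), 45 mm high, walls and floor 6 mm. Origin: centre of its underside. For the cartons.
- crate: Low open plywood crate for the brackets, fixed to the table on the other side from the tote, outside 300 (its x) by 140 (its y) by 35 mm high, walls, floor and dividers 6 mm. Two dividers at x = -49 and 49 mm make three compartments in a row, centred at x = -98, 0 and 98 mm, each about 92 by 128 mm inside. Origin: centre of its underside.
- carton0: Small closed cardboard carton with white tape, 58 mm (its x) by 44 mm (its y) by 50 mm (its z), about 130 g, parked upright on the fixture's bed in the jaw's run, its x nearly along the fixture's x. Origin: its centre. May be absent.
- carton1: Small closed cardboard carton with green tape, 58 mm (its x) by 44 mm (its y) by 50 mm (its z), about 130 g, parked upright on the fixture's bed in the jaw's run, its x nearly along the fixture's x. Origin: its centre. May be absent.
- carton2: Small closed cardboard carton with yellow tape, 58 mm (its x) by 44 mm (its y) by 50 mm (its z), about 130 g, parked upright on the fixture's bed in the jaw's run, its x nearly along the fixture's x. Origin: its centre. May be absent.
- bracket0: Finished aluminium bracket, upside-down T: foot 56 mm (its x) by 40 mm (its y) by 12 mm, with a central web 24 (x) by 40 mm (y) rising to 50 mm total height; about 170 g. Origin: on its centre line, 25 mm above the underside of the foot; z up along the web. Clamped upright between jaw and fence, its x along the fixture's x. May be absent.
- bracket1: Finished aluminium bracket, upside-down T: foot 56 mm (its x) by 40 mm (its y) by 12 mm, with a central web 24 (x) by 40 mm (y) rising to 50 mm total height; about 170 g. Origin: on its centre line, 25 mm above the underside of the foot; z up along the web. Clamped upright between jaw and fence, its x along the fixture's x. May be absent.
- bracket2: Finished aluminium bracket, upside-down T: foot 56 mm (its x) by 40 mm (its y) by 12 mm, with a central web 24 (x) by 40 mm (y) rising to 50 mm total height; about 170 g. Origin: on its centre line, 25 mm above the underside of the foot; z up along the web. Clamped upright between jaw and fence, its x along the fixture's x. May be absent.
- tape_roll: Bystander, to be left alone: roll of yellow packing tape lying flat, 100 mm across, 48 mm high.
- screwdriver: Bystander, to be left alone: screwdriver lying on the table behind the fixture.
- jar: Bystander, to be left alone: closed jar, 60 mm across, 75 mm high.
- bottle: Bystander, to be left alone: closed bottle, 56 mm across, 150 mm high.
- spare_carton: Bystander, to be left alone: larger closed carton, 80 x 100 x 60 mm, beyond the boxes on the left.
Not all that is in view belongs to the job. What is shaped like the bracket1 but pink is not meant.

How it is judged (in metres and radians):
On the way, in this order (a step that is already met when the one before it is completed fails the run):
1. all cartons are down in the tote (x of carton0 in the frame of tote between -0.135 and 0.135 m and y of carton0 in the frame of tote between -0.056 and 0.056 m and z of carton0 in the frame of tote between 0 and 0.052 m and x of carton1 in the frame of tote between -0.135 and 0.135 m and y of carton1 in the frame of tote between -0.056 and 0.056 m and z of carton1 in the frame of tote between 0 and 0.052 m and x of carton2 in the frame of tote between -0.135 and 0.135 m and y of carton2 in the frame of tote between -0.056 and 0.056 m and z of carton2 in the frame of tote between 0 and 0.052 m), for 0.2 s.
2. the jaw is fully open (value of joint jaw above 0.062 m), for 0.2 s.
3. all brackets are in the crate, one to a compartment (x of bracket0 in the frame of crate between -0.142 and 0.142 m and y of bracket0 in the frame of crate between -0.056 and 0.056 m and z of bracket0 in the frame of crate between 0 and 0.048 m and x of bracket1 in the frame of crate between -0.142 and 0.142 m and y of bracket1 in the frame of crate between -0.056 and 0.056 m and z of bracket1 in the frame of crate between 0 and 0.048 m and x of bracket2 in the frame of crate between -0.142 and 0.142 m and y of bracket2 in the frame of crate between -0.056 and 0.056 m and z of bracket2 in the frame of crate between 0 and 0.048 m and ((x of bracket0 in the frame of crate below -0.049 m and x of bracket1 in the frame of crate above -0.049 m) or (x of bracket1 in the frame of crate below -0.049 m and x of bracket0 in the frame of crate above -0.049 m) or (x of bracket0 in the frame of crate below 0.049 m and x of bracket1 in the frame of crate above 0.049 m) or (x of bracket1 in the frame of crate below 0.049 m and x of bracket0 in the frame of crate above 0.049 m)) and ((x of bracket0 in the frame of crate below -0.049 m and x of bracket2 in the frame of crate above -0.049 m) or (x of bracket2 in the frame of crate below -0.049 m and x of bracket0 in the frame of crate above -0.049 m) or (x of bracket0 in the frame of crate below 0.049 m and x of bracket2 in the frame of crate above 0.049 m) or (x of bracket2 in the frame of crate below 0.049 m and x of bracket0 in the frame of crate above 0.049 m)) and ((x of bracket1 in the frame of crate below -0.049 m and x of bracket2 in the frame of crate above -0.049 m) or (x of bracket2 in the frame of crate below -0.049 m and x of bracket1 in the frame of crate above -0.049 m) or (x of bracket1 in the frame of crate below 0.049 m and x of bracket2 in the frame of crate above 0.049 m) or (x of bracket2 in the frame of crate below 0.049 m and x of bracket1 in the frame of crate above 0.049 m))), for 0.2 s.
4. the jaw is closed again (value of joint jaw below 0.006 m), for 0.2 s.
At the end, for the whole second after the job is handed in: Cartons rest inside the tote (centres under 52 mm above its underside: not stacked, not on the rim), brackets inside the crate (centres under 48 mm above its underside), no two in one compartment, the jaw closed to within 6 mm, all at rest (under 20 mm/s) (all of step 1 and all of step 3 and linear speed of each of carton0, carton1, carton2, bracket0, bracket1, bracket2 below 0.02 m/s and value of joint jaw below 0.006 m); the robot touches nothing.
It fails at once if one of the bystanders is moved by more than 50 mm (distance of any of tape_roll, screwdriver, jar, bottle, spare_carton from where it was at the start of the episode above 0.05 m).
Of carton0, carton1, carton2 only 2 to 3 are there at a start; the rules pass over those that are not, and their reading is None.
Of bracket0, bracket1, bracket2 only 2 to 3 are there at a start; the rules pass over those that are not, and their reading is None.
At some moment in a run one of carton0, carton1, carton2 may be knocked a few centimetres aside while the robot is not near it.
Once in a run the grip may slacken for a moment while it holds something.
It also fails if it takes over 210 s, if anything falls off the work surface, if the arm or the gripper's body presses on something with over 40 N, if the wrist force passes 120 N, or if a joint passes its speed limit or range.

### The arm

A 6-joint arm with a two-finger parallel gripper is mounted at the origin on the work surface. World frame = base frame: x ahead of the robot, y to its left, z up, the work surface at z = 0. Lengths are in mm, angles in degrees, forces in N, time in s.
With the tool pointing down it reaches from about 350 to 850 mm from the base axis. Payload 8.1 kg.
Tool frame: the origin (TCP) lies midway between the tips of the shut fingers; the grasp point (between the pads) lies 19 mm behind it; z points along the fingers, y is the direction in which the jaws open and shut (so a half turn about z gives the same grasp; the last joint's range is limited). The gripper opens to 85 mm and grips with 20 to 120 N. Pads are 22 mm wide; open, the fingers measure 114 mm over their backs; the gripper's body (76 mm by 85 mm) begins 54 mm behind the grasp point. The pads swing forward as they close: fully open they stand 13 mm farther back than shut.
Start: joints at [-75.596, 7.471, 85.268, -0, 87.261, -4.893], TCP at [198.301, -566.288, 231.292] pointing down, gripper open.
Joint ranges: [-169.43, 169.43], [-51.17, 129.36], [1.28, 143.12], [-76.62, 256.62], [0, 156.53], [-152.29, 152.29]. Speed limits (degrees/s): [136.94, 136.94, 159.86, 180, 180, 180].

### API

Orientations are given as [roll, pitch, yaw] about the fixed x, y, z axes, in that order (R = Rz(yaw) Ry(pitch) Rx(roll)).
In Python, from bench import r gives the robot as it stands.
- The arm moves only by the tool carry_out, never from a script. Its argument "increments" is a list of rows, each a list of 3 entries, a list of its own where there are three numbers: the shift along the tool's x, y, z in m, then the turn, a rotation vector about the tool's x, y, z in rad, then the closure, from 0 (fully open) to 1 (shut). A call has 1 to 12 rows; each row shifts and turns the pose as measured when the row begins, along the tool's axes as they then stand; what a row does not reach is not made up. A row lasts 1/10 s, in which the tool goes at most 50 mm and 8.59 degrees, less where a joint would pass 70% of its speed; a pose out of reach is approached as far as the arm can. A call with a gripper value outside its range is refused whole. The fingers move at their own pace and stop on an object; "newtons" is the grip in N (left out, the last holds). Time passes only in rows, so rows that do not move let the fingers close. It gives the time, the measured TCP pose, the force and the opening at its end, in the units of the state.
- r.sense(): the state, without advancing time (a new reading comes with each control period).
- r.snapshot(name): name is "scene" or "side" or "wrist"; returns a dict with "image" (420x560x3 uint8, blue, green, red), "vertical_fov" (degrees; the focal length in pixels is half the picture's height over the tangent of half this angle, whatever the lens; pixels are square), "cx", "cy" (the principal point, pixels), "rvec" (rotation vector, rad) and "tvec" (3), from world to camera coordinates, as OpenCV has them. Camera axes: x right, y down, z forward; pixel columns grow to the right and rows downward; lengths in mm; the calibration is good to about 2 mm. A picture is of the moment at which its call begins. There is no depth.
- r.hand_in(): hands the job in, once; it reports no verdict.
The state is a dict: "time": time; "joint_pos": joint angles; "qd": joint speeds; "joint_efforts": joint torques, N m; "tool_pos": TCP position; "tcp_rot": TCP orientation; "ft_force": force on the tool from outside, world axes, zero at the start; "wrist_torque": the same for the moment, N m; "finger_gap": finger opening in mm.
Only numpy, scipy, OpenCV 4.12 (cv2) and the standard library are available. Lean on these libraries where they do the work, as an engineer would, in place of code of your own. Each camera call takes 0.05 s, during which the arm holds its last target.

## Working session

There is one attempt and no reset: what is moved stays moved. The work goes in short steps, Python scripts to look and compute and a tool call to move; the robot and the scene stay as the last step left them, time stands still between calls to the robot, and variables do not carry over. Pictures are saved under pics/ and viewed, and the job is handed in when it is done.

Besides the shell and the picture viewer there is one more tool, called after "Emit:" as name(argument=value, ...), one argument or row to a line, values as JSON. carry_out: Moves the arm, as the interface text tells. Its arguments: {"type":"object","properties":{"increments":{"type":"array"},"newtons":{"type":"number"}},"required":["increments"]}

```bash
ls; mkdir -p pics
python3 - <<'E'
from bench import r
import cv2
print(r.sense())
for n in("scene","side","wrist"):
    s=r.snapshot(n); cv2.imwrite(f"pics/{n}0.png",s["image"]); print(n,{k:v for k,v in s.items() if k!="image"})
E
```

```text
pics
{'time': 0.0, 'joint_pos': array([-7.55952810e+01,  7.51609300e+00,  8.53289402e+01, -1.31998004e-04,
        8.72600629e+01, -4.89251248e+00]), 'qd': array([ 0.02246007,  0.00462783,  0.08790751, -0.02300788,  0.05042515,
       -0.02867264]), 'joint_efforts': array([ 1.21492511e-03, -5.69396281e+01, -5.00548053e+01, -1.23489172e-04,
        1.48564309e-02,  2.23206814e-05]), 'tool_pos': array([ 198.17256249, -565.7578442 ,  230.23739698]), 'tcp_rot': array([-1.79895276e+02, -8.83194245e-03,  1.92972298e+01]), 'ft_force': array([-0.33558161, -0.03803137, -0.41561288]), 'wrist_torque': array([ 0.01353833,  0.02350883, -0.0397349 ]), 'finger_gap': 85.28401583989198}
scene {'vertical_fov': 48.08039865945166, 'cx': 274.22632689274076, 'cy': 203.58784698032053, 'rvec': array([ 2.25033149,  0.94382461, -0.37850085]), 'tvec': array([-412.14173332, -277.42671402, 1603.90026683])}
side {'vertical_fov': 42.55226794593388, 'cx': 288.95468737459476, 'cy': 216.06880078636192, 'rvec': array([ 2.28646912, -0.42974649,  0.21274703]), 'tvec': array([-562.7753881 ,  202.40032147,  953.03720652])}
wrist {'vertical_fov': 62.585382329014934, 'cx': 276.90558166226407, 'cy': 207.34257308350706, 'rvec': array([-2.33320614,  1.65555179,  0.27936028]), 'tvec': array([-598.14318123,  -42.7724363 ,  380.05196798])}
```

View pics/scene0.png

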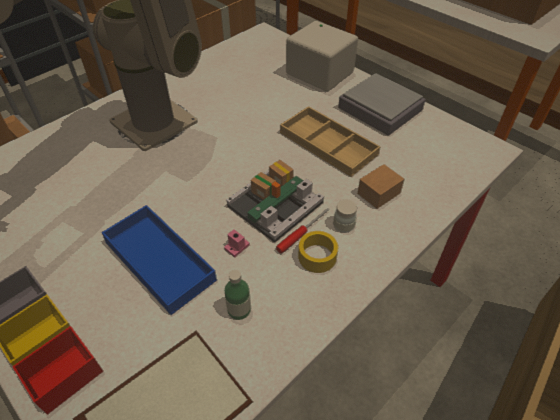

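View pics/side0.png

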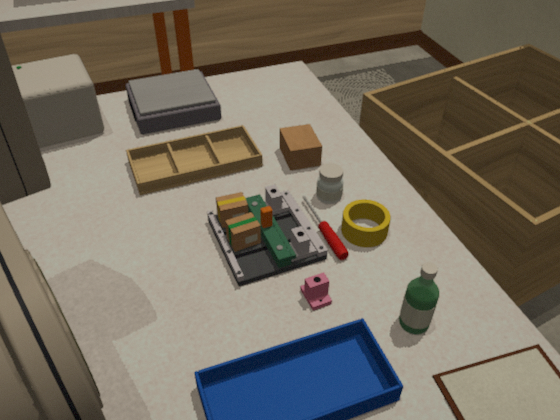

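View pics/wrist0.png

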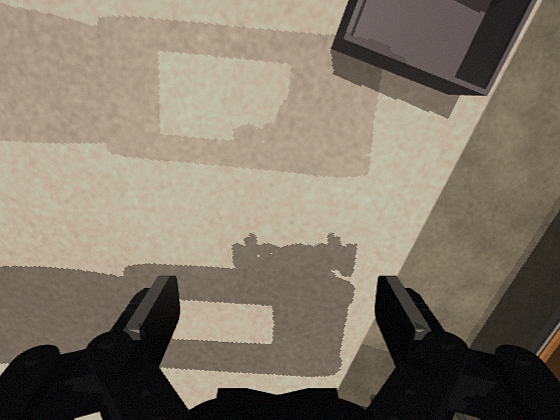

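The scene and side views show:
- The blue tote is on the robot's right, at scene pixel (160,255), and the crate is on the left at (330,140).
- Two cartons sit in the run: yellow tape (280,172) and green tape (265,185).
- There are two grey brackets, around (304,187) and (268,214).
- The pink one at (236,242) is a decoy.

I'll enlarge next.

Run:
```python
import cv2
a=cv2.imread("pics/scene0.png")[145:255,205:345]; cv2.imwrite("pics/scene0z.png",cv2.resize(a,None,fx=5.5,fy=5.4,interpolation=cv2.INTER_CUBIC))
a=cv2.imread("pics/side0.png")[175:285,195:335]; cv2.imwrite("pics/side0z.png",cv2.resize(a,None,fx=5.5,fy=5.4,interpolation=cv2.INTER_CUBIC))
```

```text
(no output)
```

View pics/scene0z.png

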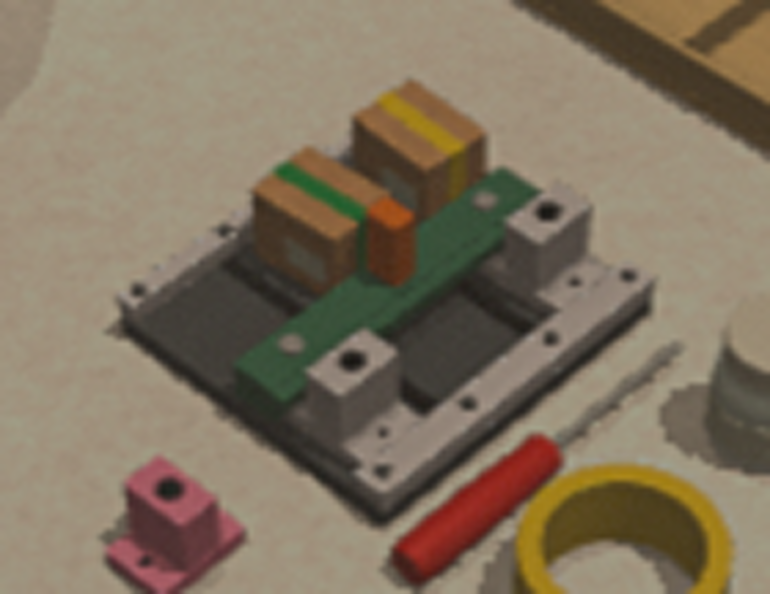

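View pics/side0z.png

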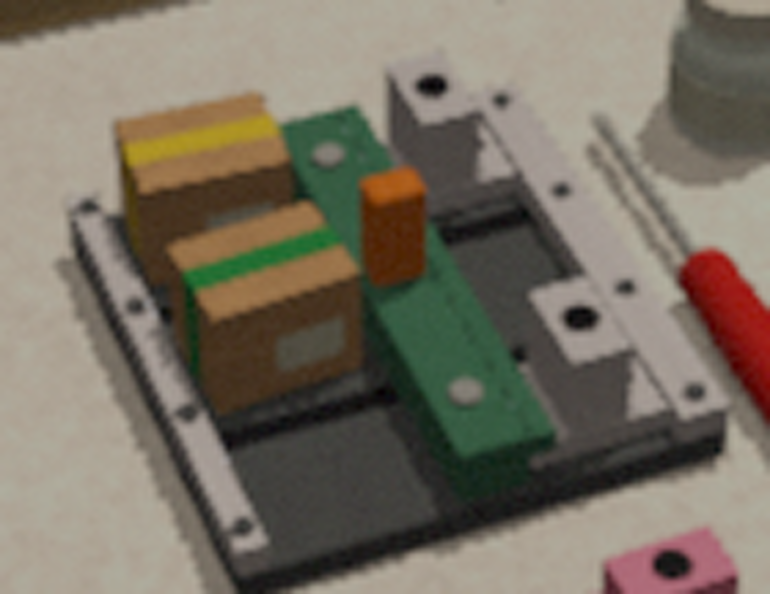

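Run:
```python
import cv2
def z(n,x0,y0,x1,y1,f,o):
    a=cv2.imread(f"pics/{n}0.png")[y0:y1,x0:x1]; cv2.imwrite(f"pics/{o}.png",cv2.resize(a,None,fx=f,fy=f,interpolation=cv2.INTER_CUBIC))
z("scene",95,200,225,320,5,"st"); z("side",190,320,410,420,3.5,"sdt")
z("scene",270,100,390,180,6,"sc"); z("side",120,120,270,195,5,"sdc")
```

```text
(no output)
```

View pics/st.png

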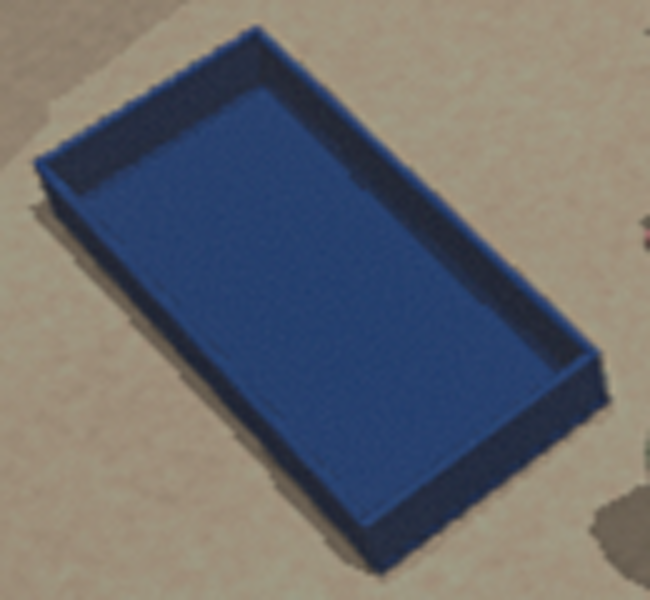

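View pics/sdt.png

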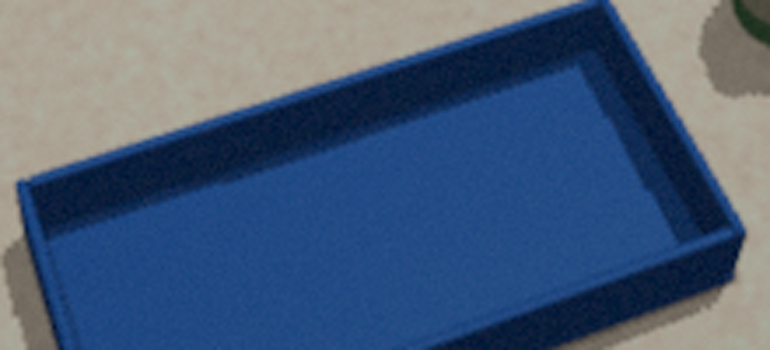

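View pics/sc.png

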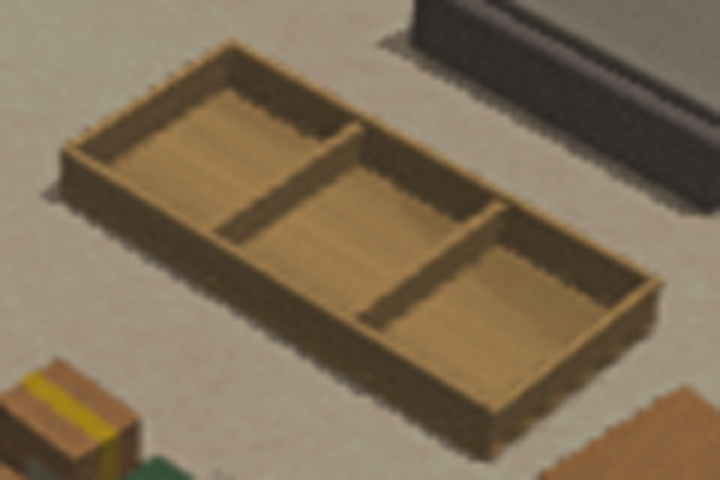

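View pics/sdc.png

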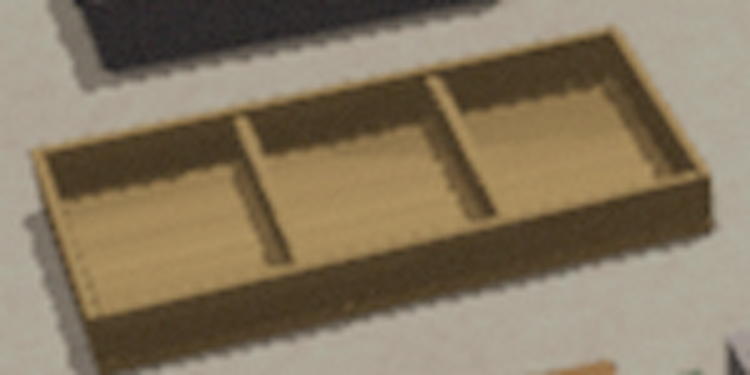

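```bash
cat > h.py <<'E'
import numpy as np, cv2
from scipy.optimize import least_squares
from scipy.spatial.transform import Rotation as R
CAM={"scene":dict(vertical_fov=48.08039865945166,cx=274.22632689274076,cy=203.58784698032053,rvec=np.array([2.25033149,0.94382461,-0.37850085]),tvec=np.array([-412.14173332,-277.42671402,1603.90026683])),
"side":dict(vertical_fov=42.55226794593388,cx=288.95468737459476,cy=216.06880078636192,rvec=np.array([2.28646912,-0.42974649,0.21274703]),tvec=np.array([-562.7753881,202.40032147,953.03720652]))}
def proj(c,P):
    if isinstance(c,str): c=CAM[c]
    f=210/np.tan(np.radians(c["vertical_fov"]/2)); K=np.array([[f,0,c["cx"]],[0,f,c["cy"]],[0,0,1]])
    return cv2.projectPoints(np.atleast_2d(np.array(P,float)),c["rvec"],c["tvec"],K,None)[0][:,0]
def ray(c,uv,z):
    if isinstance(c,str): c=CAM[c]
    f=210/np.tan(np.radians(c["vertical_fov"]/2)); Rm=cv2.Rodrigues(np.array(c["rvec"]))[0]
    o=-Rm.T@c["tvec"]; d=Rm.T@np.array([(uv[0]-c["cx"])/f,(uv[1]-c["cy"])/f,1]); return o+d*(z-o[2])/d[2]
def tf(p,P): # p=x,y,yawrad
    P=np.atleast_2d(np.array(P,float)); c,s=np.cos(p[2]),np.sin(p[2])
    return np.c_[p[0]+c*P[:,0]-s*P[:,1],p[1]+s*P[:,0]+c*P[:,1],P[:,2]]
def fit(obs,p0): # obs list (cam,uv,P)
    def f(p): return np.concatenate([(proj(c,tf(p,[P]))[0]-uv) for c,uv,P in obs])
    s=least_squares(f,p0,loss="soft_l1"); return s.x,f(s.x).reshape(-1,2)
def unz(x0,y0,fx,fy,X,Y): return np.array([x0+(X+.5)/fx-.5,y0+(Y+.5)/fy-.5])
E
python3 - <<'E'
from h import *
T=[]
for n,(x0,y0,f),L in [("scene",(95,200,5),[(257,28,-150,70),(36,162,-150,-70),(601,350,150,70)]),("side",(190,320,3.5),[(18,182,-150,70),(607,-1,150,70),(745,233,150,-70)])]:
    T+=[(n,unz(x0,y0,f,f,a,b),(x,y,45)) for a,b,x,y in L]
p,e=fit(T,[500,-300,0]); print("tote",p,np.degrees(p[2]));print(e.round(1).tolist())
T=[]
for n,(x0,y0,f),L in [("scene",(270,100,6),[(232,40,-150,70),(62,148,-150,-70),(492,412,150,-70),(661,282,150,70)]),("side",(120,120,5),[(34,152,-150,70),(614,30,150,70),(711,175,150,-70),(88,320,-150,-70)])]:
    T+=[(n,unz(x0,y0,f,f,a,b),(x,y,35)) for a,b,x,y in L]
p,e=fit(T,[500,300,0]); print("crate",p,np.degrees(p[2]));print(e.round(1).tolist())
T=[]
for n,(x0,y0),L in [("scene",(205,145),[(652,283,95,100),(380,498,95,-100),(122,300,-95,-100)]),("side",(195,175),[(727,412,95,-100),(690,420,75,-100),(515,90,95,100),(72,205,-95,100),(240,552,-95,-100),(268,542,-83,-100)])]:
    T+=[(n,unz(x0,y0,5.5,5.4,a,b),(x,y,29)) for a,b,x,y in L]
p,e=fit(T,[600,0,0]); print("fix",p,np.degrees(p[2]));print(e.round(1).tolist())
E
```

```text
tote [ 4.92242170e+02 -3.19918430e+02 -1.19923589e-02] -0.6871115529652113
[[0.0, -0.8], [-1.5, 0.2], [-0.1, 0.7], [-1.7, -0.4], [0.1, -1.9], [1.4, 0.2]]
crate [4.92682077e+02 3.35111073e+02 1.65979835e-02] 0.9509944033151665
[[-0.4, -0.4], [-0.9, 0.2], [0.1, 0.6], [0.3, -0.2], [-1.1, -0.7], [0.9, -1.2], [0.7, 0.0], [-0.5, 0.0]]
fix [5.64394236e+02 2.75244057e+01 2.24203774e-02] 1.2845930025655263
[[0.5, -0.3], [0.1, 0.3], [-1.4, -0.2], [1.5, -0.8], [-0.9, 0.4], [0.7, -1.3], [-0.7, -1.3], [-0.5, 0.7], [0.4, 0.7]]
```

The fits agree with the given sizes to about 1 px. I'll move over the fixture and refine with the wrist camera.

Emit:
carry_out(
  increments=[
    [[0.035,-0.032,0],[0,0,0],0],
    [[0.035,-0.032,0],[0,0,0],0],
    [[0.035,-0.032,0],[0,0,0],0],
    [[0.035,-0.032,0],[0,0,0],0],
    [[0.035,-0.032,0],[0,0,0],0],
    [[0.035,-0.032,0],[0,0,0],0],
    [[0.035,-0.032,0],[0,0,0],0],
    [[0.035,-0.032,0],[0,0,0],0],
    [[0.035,-0.032,0],[0,0,0],0],
    [[0.035,-0.032,0],[0,0,0],0],
    [[0.035,-0.032,0],[0,0,0],0],
    [[0,0,0],[0,0,0],0],
  ],
)

```text
time: 1.35
tool_pos: [451.2, -87.9, 226.9]
tcp_rot: [-179.6, -0.1, 19.0]
ft_force: [0.0, -0.5, 0.1]
finger_gap: 85.4
```

```bash
cat >> h.py <<'E'
def to(target,yaw=None,st=None):
    """print the remaining move in tool axes"""
    from bench import r
    s=st or r.sense(); M=R.from_euler("xyz",s["tcp_rot"],degrees=True)
    d=M.inv().apply(np.array(target)-s["tool_pos"])
    print("t",round(s["time"],2),"tcp",s["tool_pos"].round(1),"rpy",s["tcp_rot"].round(2),"F",s["ft_force"].round(1),"gap",round(s["finger_gap"],1))
    print("shift now-frame mm",d.round(1),"norm",np.linalg.norm(d).round(1))
    if yaw is not None:
        N=R.from_euler("xyz",[180,0,yaw],degrees=True)
        print("rotvec",(M.inv()*N).as_rotvec().round(4),"shift in final frame",N.inv().apply(np.array(target)-s["tool_pos"]).round(1))
E
python3 - <<'E'
from h import *
to([500,27,260],1.3)
E
```

```text
t 1.35 tcp [451.2 -87.9 226.9] rpy [-1.7956e+02 -7.0000e-02  1.9010e+01] F [ 0.  -0.5  0.1] gap 85.4
shift now-frame mm [ 83.6 -93.  -32.3] norm 129.1
rotvec [-0.0078 -0.      0.3092] shift in final frame [  51.4 -113.7  -33.1]
```

Emit:
carry_out(
  increments=[
    [[0.02,-0.03,-0.02],[0,0,0.1],0],
    [[0.01,-0.035,-0.02],[0,0,0.1],0],
    [[0.005,-0.035,-0.02],[-0.008,0,0.11],0],
    [[0,-0.01,-0.01],[0,0,0],0],
    [[0,0,0],[0,0,0],0],
  ],
)

```text
time: 1.85
tool_pos: [461.3, 32.9, 297.5]
tcp_rot: [180.0, 0.3, 0.8]
ft_force: [0.0, -0.4, 0.5]
finger_gap: 85.3
```

Run:
```python
from h import *
from bench import r
import pickle
to([500,27,300],1.3)
s=r.snapshot("wrist"); pickle.dump({k:v for k,v in s.items() if k!="image"},open("w1.pkl","wb"))
cv2.imwrite("pics/w1.png",cv2.resize(s["image"],None,fx=1.42,fy=1.42,interpolation=cv2.INTER_CUBIC))
cv2.imwrite("pics/w1raw.png",s["image"])
Rm=cv2.Rodrigues(s["rvec"])[0];print(-Rm.T@s["tvec"],Rm)
```

```text
t 1.85 tcp [461.3  32.9 297.5] rpy [179.99   0.33   0.82] F [ 0.  -0.4  0.5] gap 85.3
shift now-frame mm [38.6  6.4 -2.7] norm 39.2
rotvec [ 0.0002  0.0057 -0.0084] shift in final frame [38.5  6.8 -2.5]
[544.35110509  33.98691929 438.35305585] [[ 0.01353766 -0.9999076  -0.00123415]
 [-0.94385947 -0.01318624  0.33008398]
 [-0.33006975 -0.0033037  -0.94395076]]
```

View pics/w1.png

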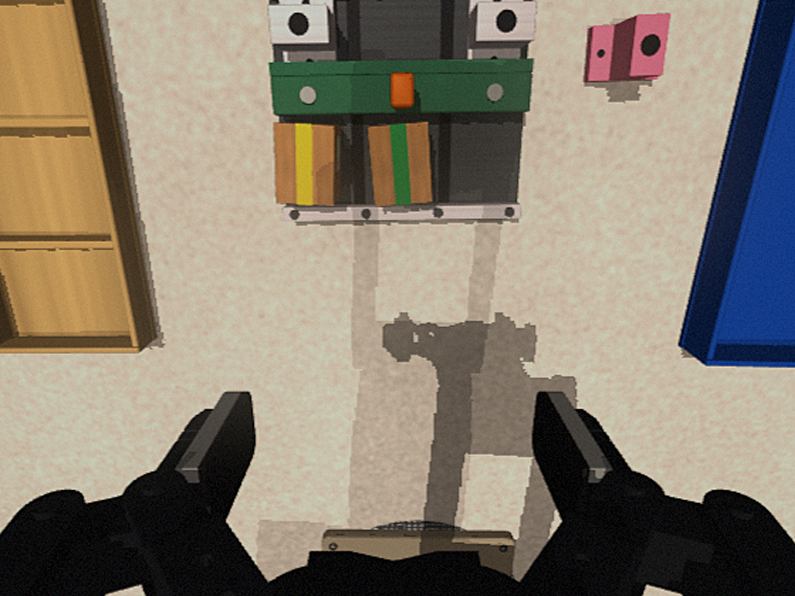

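Run:
```python
import cv2
a=cv2.imread("pics/w1raw.png")[0:160,180:385]; cv2.imwrite("pics/w1z.png",cv2.resize(a,None,fx=3.75,fy=3.75,interpolation=cv2.INTER_CUBIC))
```

```text
(no output)
```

View pics/w1z.png

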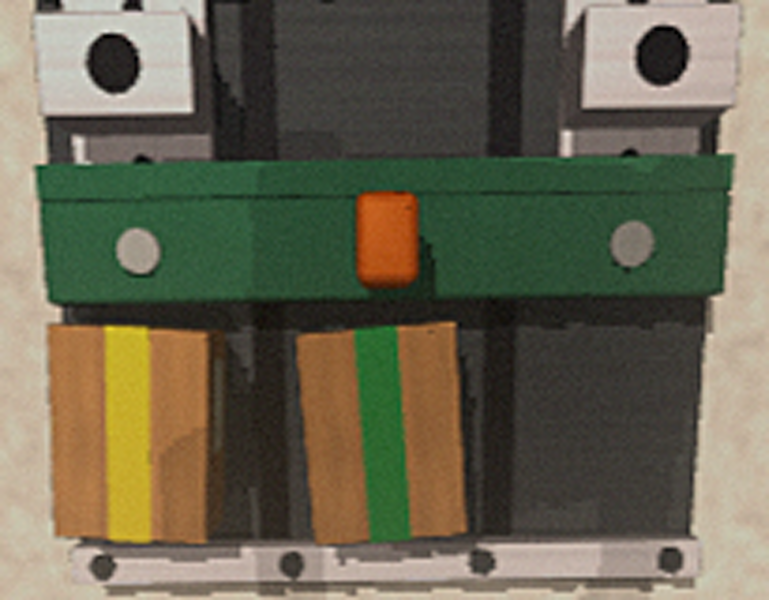

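Run:
```python
from h import *
import pickle
w=pickle.load(open("w1.pkl","rb"))
def q(n,L,z):
    P=np.array([ray(w,unz(180,0,3.75,3.75,*l),z) for l in L]); c=P.mean(0)
    a=(P[0]+P[1]-P[2]-P[3])/2; b=(P[0]+P[3]-P[1]-P[2])/2
    print(n,c.round(1),"lenx",np.linalg.norm(a).round(1),"leny",np.linalg.norm(b).round(1),"yaw",np.degrees(np.arctan2(a[1],a[0])).round(1),np.degrees(np.arctan2(-b[0],b[1])).round(1))
q("Y",[(48,324),(209,333),(207,542),(55,537)],65)
q("G",[(297,336),(455,322),(467,532),(317,544)],65)
q("grip",[(357,192),(418,192),(418,288),(358,288)],87)
q("brL",[(33,12),(190,12),(195,115),(38,115)],65)
q("brR",[(583,4),(740,10),(735,108),(581,106)],65)
q("stop",[(70,545),(700,538),(697,577),(72,583)],29)
p=[564.4,27.5,.0224]
for n,P in [("Y",(-47,72,65)),("G",(-47,0,65)),("brL",(46,72,65)),("brR",(46,-72,65)),("stop",(-89,0,29))]: print(n,tf(p,[P]).round(1))
```

```text
Y [514.2  99.7  65. ] lenx 57.2 leny 43.7 yaw -2.0 -1.7
G [515.3  28.7  65. ] lenx 56.8 leny 43.1 yaw 5.6 5.5
grip [564.6  28.9  87. ] lenx 22.3 leny 15.2 yaw 1.4 0.8
brL [606.7  99.5  65. ] lenx 23.4 leny 40.2 yaw 0.2 0.8
brR [610.1 -40.   65. ] lenx 22.7 leny 39.8 yaw 2.8 -0.5
stop [474.3  27.3  29. ] lenx 12.2 leny 198.4 yaw 0.4 1.4
Y [[515.8  98.4  65. ]]
G [[517.4  26.4  65. ]]
brL [[608.8 100.5  65. ]]
brR [[612.  -43.5  65. ]]
stop [[475.4  25.5  29. ]]
```

Wrist measurements match the fixture model within about 2 mm. Green carton: (515,28), yaw 5.5°. Yellow carton: (514,99.5), yaw −2°. Next I descend over the green carton with the fingers partly closed.

Emit:
carry_out(
  increments=[
    [[0.027,0.002,0.035],[0,0.003,-0.04],0.34],
    [[0.027,0.002,0.035],[0,0.003,-0.042],0.34],
    [[0,0,0.045],[0,0,0],0.34],
    [[0,0,0.045],[0,0,0],0.34],
    [[0,0,0],[0,0,0],0.34],
    [[0,0,0],[0,0,0],0.34],
  ],
  newtons=40,
)

```text
time: 2.5
tool_pos: [515.4, 20.1, 128.8]
tcp_rot: [179.8, 0.1, 5.7]
ft_force: [-0.4, -1.2, 0.9]
finger_gap: 56.5
```

Run:
```python
from h import *
to([515.5,28.5,26],5.5)
```

```text
t 2.5 tcp [515.4  20.1 128.8] rpy [1.7985e+02 1.3000e-01 5.7300e+00] F [-0.4 -1.2  0.9] gap 56.5
shift now-frame mm [  1.2  -8.6 102.8] norm 103.2
rotvec [0.0026 0.0023 0.004 ] shift in final frame [  0.9  -8.3 102.8]
```

Emit:
carry_out(
  increments=[
    [[0.001,-0.0085,0.02],[0.0026,0.0023,0.004],0.34],
    [[0,0,0],[0,0,0],0.34],
    [[0,0,0],[0,0,0],0.34],
  ],
)

```text
time: 2.8
tool_pos: [518.3, 26.2, 114.9]
tcp_rot: [179.9, -0.3, 5.4]
ft_force: [1.5, -0.9, 0.7]
finger_gap: 56.1
```

```bash
cat >> h.py <<'E'
def look(name,out,f=1,box=None):
    from bench import r
    import pickle
    s=r.snapshot(name); im=s["image"]
    pickle.dump({k:v for k,v in s.items() if k!="image"},open(f"pics/{out}.pkl","wb"))
    if box: im=im[box[1]:box[3],box[0]:box[2]]
    cv2.imwrite(f"pics/{out}.png",cv2.resize(im,None,fx=f,fy=f,interpolation=cv2.INTER_CUBIC)); return s
E
python3 - <<'E'
from h import *
to([515.5,28.5,26],5.5)
look("wrist","w2")
to([515.5,28.5,26],5.5)
E
```

```text
t 2.8 tcp [518.3  26.2 114.9] rpy [179.91  -0.35   5.45] F [ 1.5 -0.9  0.7] gap 56.1
shift now-frame mm [-3.1 -2.7 88.8] norm 88.9
rotvec [ 0.0016 -0.0061 -0.0009] shift in final frame [-2.6 -2.6 88.9]
t 2.85 tcp [518.3  26.2 114.8] rpy [179.91  -0.35   5.44] F [-0.3  0.4  0.8] gap 56.4
shift now-frame mm [-3.1 -2.7 88.8] norm 88.9
rotvec [ 0.0016 -0.0062 -0.001 ] shift in final frame [-2.6 -2.6 88.8]
```

View pics/w2.png

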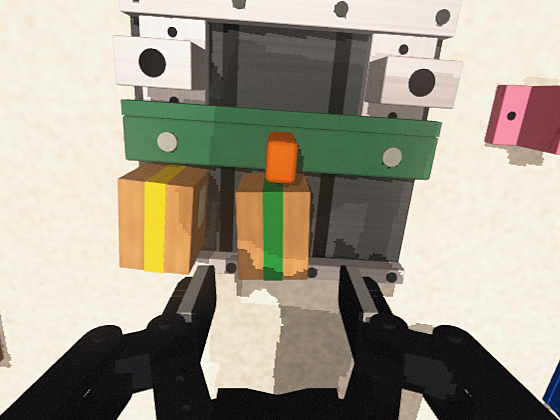

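Emit:
carry_out(
  increments=[
    [[-0.003,-0.002,0.02],[0,-0.005,0],0.34],
    [[0,0,0.01],[0,0,0],0.34],
    [[0,0,0],[0,0,0],0.34],
  ],
)

```text
time: 3.15
tool_pos: [519.4, 26.8, 90.6]
tcp_rot: [179.8, -0.6, 5.5]
ft_force: [-0.1, 0.3, 0.2]
finger_gap: 56.6
```

Run:
```python
from h import *
to([515.5,28.5,27],5.5)
```

```text
t 3.15 tcp [519.4  26.8  90.6] rpy [179.8   -0.6    5.47] F [-0.1  0.3  0.2] gap 56.6
shift now-frame mm [-4.4 -2.3 63.6] norm 63.8
rotvec [ 0.0034 -0.0105 -0.0006] shift in final frame [-3.8 -2.1 63.6]
```

Emit:
carry_out(
  increments=[
    [[-0.006,-0.002,0.012],[0.003,-0.015,0],0.34],
    [[0,0,0],[0,0,0],0.34],
    [[0,0,0],[0,0,0],0.34],
  ],
)

```text
time: 3.45
tool_pos: [514.4, 28.0, 80.1]
tcp_rot: [180.0, 0.2, 5.5]
ft_force: [-0.2, 0.4, 0.8]
finger_gap: 56.4
```

Run:
```python
from h import *
to([515.5,28.5,27],5.5)
```

```text
t 3.45 tcp [514.4  28.   80.1] rpy [1.7997e+02 1.6000e-01 5.4700e+00] F [-0.2  0.4  0.8] gap 56.4
shift now-frame mm [ 1.3 -0.4 53. ] norm 53.1
rotvec [ 0.0006  0.0029 -0.0005] shift in final frame [ 1.1 -0.4 53.1]
```

Emit:
carry_out(
  increments=[
    [[0.001,0,0.018],[0,0.002,0],0.34],
    [[0,0,0.018],[0,0,0],0.34],
    [[0,0,0.012],[0,0,0],0.34],
    [[0,0,0],[0,0,0],0.34],
  ],
)

```text
time: 3.85
tool_pos: [517.3, 28.0, 32.8]
tcp_rot: [179.9, -0.2, 5.5]
ft_force: [-0.4, 0.2, 0.4]
finger_gap: 56.4
```

Run:
```python
from h import *
to([515.5,28.5,27],5.5)
look("wrist","w3")
```

```text
t 3.85 tcp [517.3  28.   32.8] rpy [ 1.7993e+02 -1.6000e-01  5.4900e+00] F [-0.4  0.2  0.4] gap 56.4
shift now-frame mm [-1.7 -0.6  5.8] norm 6.0
rotvec [ 0.0012 -0.0027 -0.0001] shift in final frame [-1.7 -0.6  5.8]
```

View pics/w3.png

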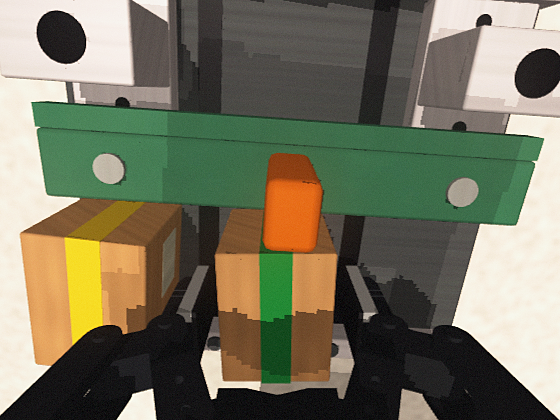

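The green carton sits centred between the fingers (edges at x≈217 and 335, pads at 205 and 350). Close and lift.

Emit:
carry_out(
  increments=[
    [[-0.002,0,0.005],[0,-0.002,0],0.34],
    [[0,0,0],[0,0,0],0.6],
    [[0,0,0],[0,0,0],0.6],
    [[0,0,0],[0,0,0],0.6],
    [[0,0,0],[0,0,0],0.6],
    [[0,0,-0.03],[0,0,0],0.6],
    [[0,0,-0.04],[0,0,0],0.6],
    [[0,0,-0.03],[0,0,0],0.6],
    [[0,0,0],[0,0,0],0.6],
  ],
  newtons=40,
)

```text
time: 4.8
tool_pos: [514.9, 27.9, 132.4]
tcp_rot: [179.9, -0.0, 5.5]
ft_force: [1.1, 0.4, -1.6]
finger_gap: 43.6
```

Run:
```python
from h import *
to([425,-319,140],-0.7)
look("wrist","w4"); look("side","s4")
```

```text
t 4.8 tcp [514.9  27.9 132.4] rpy [179.94  -0.     5.49] F [ 1.1  0.4 -1.6] gap 43.6
shift now-frame mm [-122.7  336.8   -7.2] norm 358.5
rotvec [ 1.100e-03 -1.000e-04  1.081e-01] shift in final frame [-85.6 348.   -7.6]
```

View pics/w4.png

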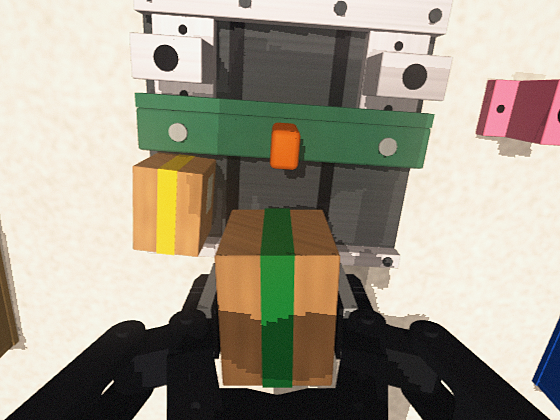

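View pics/s4.png

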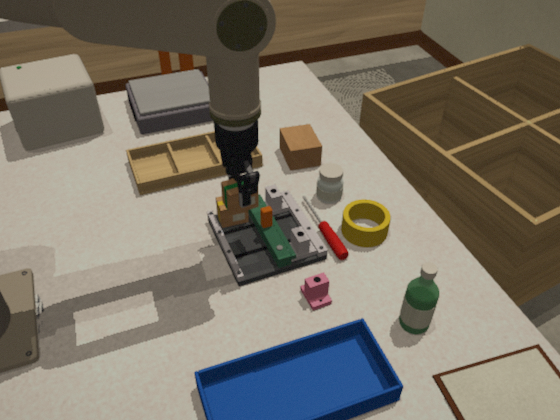

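The carton is held (gap 43.6). Moving to the tote.

Emit:
carry_out(
  increments=[
    [[-0.01,0.035,-0.01],[0,0,0.108],0.6],
    [[-0.01,0.043,0],[0,0,0],0.6],
    [[-0.01,0.043,0],[0,0,0],0.6],
    [[-0.01,0.043,0],[0,0,0],0.6],
    [[-0.01,0.043,0],[0,0,0],0.6],
    [[-0.01,0.043,0],[0,0,0],0.6],
    [[-0.01,0.043,0],[0,0,0],0.6],
    [[-0.008,0.03,0],[0,0,0],0.6],
    [[0,0,0],[0,0,0],0.6],
    [[0,0,0],[0,0,0],0.6],
  ],
)

```text
time: 5.9
tool_pos: [419.1, -300.0, 116.3]
tcp_rot: [-179.2, 1.8, -0.8]
ft_force: [0.6, 1.0, -1.5]
finger_gap: 43.5
```

Run:
```python
from h import *
to([425,-320,80],-0.7)
```

```text
t 5.9 tcp [ 419.1 -300.   116.3] rpy [-179.21    1.82   -0.76] F [ 0.6  1.  -1.5] gap 43.5
shift now-frame mm [ 7.3 20.5 35.8] norm 41.9
rotvec [-0.0138  0.0318 -0.0012] shift in final frame [ 6.1 20.  36.3]
```

Emit:
carry_out(
  increments=[
    [[0.006,0.02,0.02],[-0.0138,0.0318,0],0.6],
    [[0,0,0.005],[0,0,0],0.6],
    [[0,0,0],[0,0,0],0.6],
    [[0,0,0],[0,0,0],0.6],
  ],
)

```text
time: 6.3
tool_pos: [423.5, -314.5, 86.1]
tcp_rot: [-179.7, 0.3, -0.6]
ft_force: [0.4, 0.9, -1.7]
finger_gap: 43.5
```

Run:
```python
from h import *
to([425,-320,20],-0.7)
look("wrist","w5")
```

```text
t 6.3 tcp [ 423.5 -314.5   86.1] rpy [-179.66    0.26   -0.6 ] F [ 0.4  0.9 -1.7] gap 43.5
shift now-frame mm [ 1.8  5.9 66. ] norm 66.3
rotvec [-0.0059  0.0046  0.0017] shift in final frame [ 1.5  5.5 66.1]
```

View pics/w5.png

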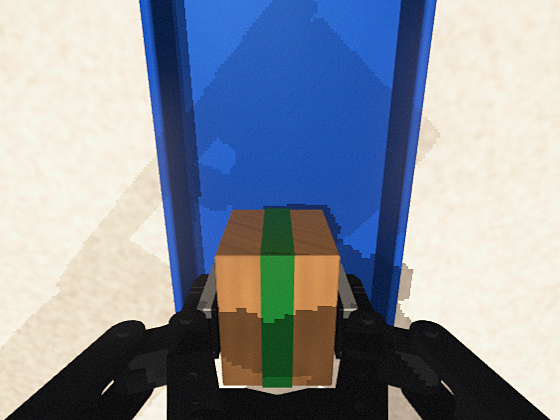

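Emit:
carry_out(
  increments=[
    [[0.002,0.006,0.02],[-0.006,0.004,0],0.6],
    [[0,0,0.02],[0,0,0],0.6],
    [[0,0,0.015],[0,0,0],0.6],
    [[0,0,0],[0,0,0],0.6],
  ],
)

```text
time: 6.75
tool_pos: [428.7, -319.5, 33.0]
tcp_rot: [179.8, -0.2, -0.4]
ft_force: [-1.1, -0.0, -2.1]
finger_gap: 43.1
```

Run:
```python
from h import *
to([425,-320,20],-0.7)
```

```text
t 6.75 tcp [ 428.7 -319.5   33. ] rpy [179.81  -0.2   -0.38] F [-1.1 -0.  -2.1] gap 43.1
shift now-frame mm [-3.7  0.5 12.9] norm 13.5
rotvec [ 0.0034 -0.0035  0.0056] shift in final frame [-3.7  0.5 13. ]
```

Emit:
carry_out(
  increments=[
    [[0,0,0.008],[0.003,-0.003,0],0.6],
    [[0,0,0.003],[0,0,0],0.6],
    [[0,0,0],[0,0,0],0.6],
  ],
)

```text
time: 7.05
tool_pos: [429.9, -319.8, 23.0]
tcp_rot: [179.9, -0.1, -0.3]
ft_force: [-0.1, 0.6, -2.2]
finger_gap: 43.7
```

Run:
```python
from h import *
to([425,-320,20],-0.7)
look("wrist","w6")
```

```text
t 7.05 tcp [ 429.9 -319.8   23. ] rpy [ 1.7992e+02 -1.0000e-01 -3.3000e-01] F [-0.1  0.6 -2.2] gap 43.7
shift now-frame mm [-4.9  0.2  3. ] norm 5.8
rotvec [ 0.0014 -0.0017  0.0064] shift in final frame [-4.9  0.2  3. ]
```

View pics/w6.png

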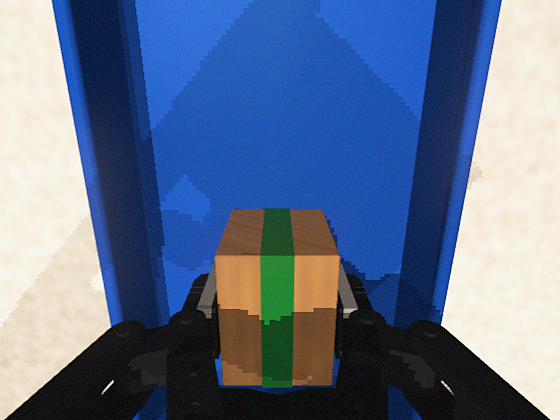

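Centred in the tote. Lower 3 mm, release, lift.

Emit:
carry_out(
  increments=[
    [[0,0,0.002],[0,0,0],0.6],
    [[0,0,0.001],[0,0,0],0.6],
    [[0,0,0],[0,0,0],0.3],
    [[0,0,0],[0,0,0],0.3],
    [[0,0,0],[0,0,0],0.3],
    [[0,0,-0.02],[0,0,0],0.3],
    [[0,0,-0.03],[0,0,0],0.3],
    [[0,0,-0.04],[0,0,0],0.3],
    [[0,0,-0.04],[0,0,0],0.3],
    [[0,0,0],[0,0,0],0.34],
  ],
)

```text
time: 8.1
tool_pos: [429.7, -320.0, 156.1]
tcp_rot: [179.9, -0.2, -0.4]
ft_force: [0.8, -0.6, 0.5]
finger_gap: 56.6
```

Run:
```python
from h import *
to([514,99.5,130],-2)
look("wrist","w7"); look("scene","s7")
```

```text
t 8.1 tcp [ 429.7 -320.   156.1] rpy [ 1.7987e+02 -1.5000e-01 -3.7000e-01] F [ 0.8 -0.6  0.5] gap 56.6
shift now-frame mm [  81.5 -420.1   25.3] norm 428.7
rotvec [ 0.0022 -0.0027  0.0285] shift in final frame [  69.6 -422.2   26.1]
```

View pics/s7.png

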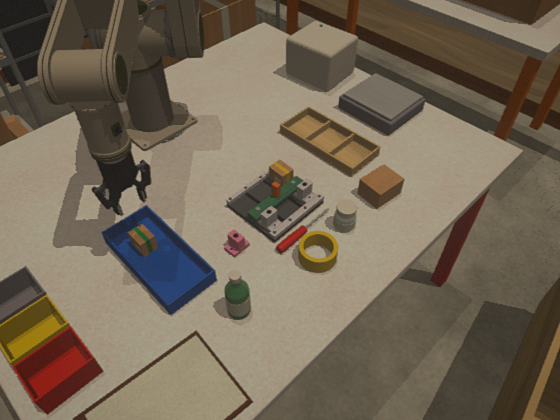

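The green carton stands in the tote at (145,240), and the yellow one is still in place at (281,173). Going back for yellow.

Emit:
carry_out(
  increments=[
    [[0.008,-0.042,0],[0,0,0.0285],0.25],
    [[0.008,-0.042,0],[0,0,0],0.25],
    [[0.008,-0.042,0],[0,0,0],0.25],
    [[0.008,-0.042,0],[0,0,0],0.25],
    [[0.008,-0.042,0],[0,0,0],0.25],
    [[0.008,-0.042,0],[0,0,0],0.25],
    [[0.008,-0.042,0],[0,0,0],0.25],
    [[0.007,-0.042,0],[0,0,0],0.25],
    [[0.007,-0.042,0],[0,0,0],0.25],
    [[0.007,-0.03,0],[0,0,0],0.25],
    [[0,0,0],[0,0,0],0.25],
    [[0,0,0],[0,0,0],0.25],
  ],
)

```text
time: 9.4
tool_pos: [508.3, 104.0, 129.2]
tcp_rot: [-179.6, 1.9, -2.3]
ft_force: [0.1, -0.1, 0.5]
finger_gap: 64.2
```

Run:
```python
from h import *
to([514,99.5,100],-2)
```

```text
t 9.4 tcp [508.3 104.  129.2] rpy [-179.65    1.91   -2.29] F [ 0.1 -0.1  0.5] gap 64.2
shift now-frame mm [ 6.8  4.4 28.9] norm 30.1
rotvec [-0.0063  0.0333 -0.0051] shift in final frame [ 5.8  4.3 29.2]
```

Emit:
carry_out(
  increments=[
    [[0.006,0.005,0.015],[-0.006,0.033,-0.005],0.25],
    [[0,0,0],[0,0,0],0.25],
    [[0,0,0],[0,0,0],0.25],
  ],
)

```text
time: 9.7
tool_pos: [511.4, 96.7, 110.9]
tcp_rot: [179.9, 0.3, -2.1]
ft_force: [0.5, 0.7, -0.1]
finger_gap: 63.6
```

Run:
```python
from h import *
look("wrist","w8")
to([514,99.5,27],-2)
```

```text
t 9.75 tcp [511.1  96.6 110.6] rpy [179.93   0.34  -2.1 ] F [ 0.4 -0.2 -0.9] gap 63.8
shift now-frame mm [ 3.3 -3.1 83.5] norm 83.7
rotvec [ 0.0012  0.0059 -0.0017] shift in final frame [ 2.8 -3.  83.6]
```

View pics/w8.png

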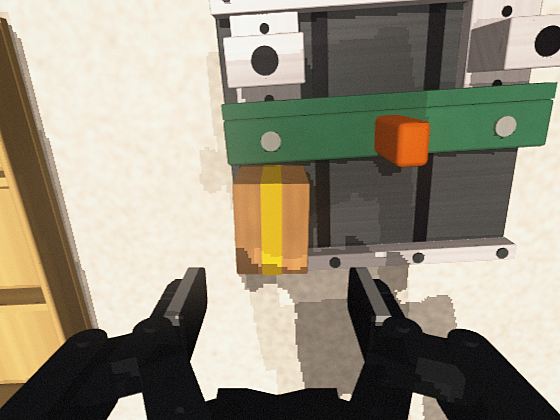

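Emit:
carry_out(
  increments=[
    [[0.003,-0.003,0.02],[0.001,0.006,0],0.25],
    [[0,0,0.025],[0,0,0],0.25],
    [[0,0,0.015],[0,0,0],0.25],
    [[0,0,0],[0,0,0],0.25],
  ],
)

```text
time: 10.15
tool_pos: [516.2, 97.8, 51.9]
tcp_rot: [-180.0, -0.2, -2.3]
ft_force: [-0.3, -0.1, 0.0]
finger_gap: 64.1
```

Run:
```python
from h import *
look("wrist","w9")
to([514,99.5,27],-2)
```

```text
t 10.2 tcp [516.8  97.9  53. ] rpy [-179.95   -0.24   -2.33] F [ 0.1 -0.2  1. ] gap 63.9
shift now-frame mm [-3.  -1.5 26. ] norm 26.2
rotvec [-0.0009 -0.0041 -0.0057] shift in final frame [-2.9 -1.5 26. ]
```

View pics/w9.png

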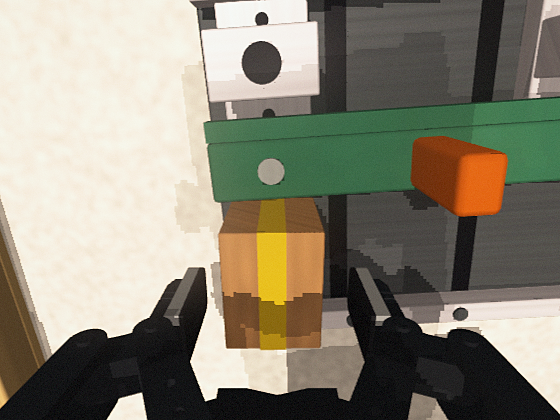

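Emit:
carry_out(
  increments=[
    [[-0.002,-0.002,0.018],[0,-0.004,0],0.25],
    [[0,0,0.005],[0,0,0],0.25],
    [[0,0,0],[0,0,0],0.6],
    [[0,0,0],[0,0,0],0.6],
    [[0,0,0],[0,0,0],0.6],
    [[0,0,0],[0,0,0],0.6],
    [[0,0,0],[0,0,0],0.6],
  ],
)

```text
time: 10.9
tool_pos: [519.9, 99.9, 36.8]
tcp_rot: [-179.9, -0.5, -2.4]
ft_force: [-0.4, 0.8, -1.2]
finger_gap: 43.4
```

Run:
```python
from h import *
to([514,99.5,27],-2)
```

```text
t 10.9 tcp [519.9  99.9  36.8] rpy [-179.88   -0.5    -2.37] F [-0.4  0.8 -1.2] gap 43.4
shift now-frame mm [-5.9  0.6  9.7] norm 11.4
rotvec [-0.002  -0.0087 -0.0064] shift in final frame [-5.9  0.6  9.8]
```

Emit:
carry_out(
  increments=[
    [[0,0,-0.02],[0,0,0],0.6],
    [[0,0,-0.03],[0,0,0],0.6],
    [[0,0,-0.04],[0,0,0],0.6],
    [[0,0,-0.03],[-0.002,-0.009,0],0.6],
    [[0,0,0],[0,0,0],0.6],
  ],
  newtons=50,
)

```text
time: 11.4
tool_pos: [516.8, 99.4, 159.7]
tcp_rot: [180.0, 0.3, -2.4]
ft_force: [1.0, -0.1, -1.4]
finger_gap: 43.3
```

Run:
```python
from h import *
to([560,-320,150],-0.7)
look("wrist","w10")
```

```text
t 11.4 tcp [516.8  99.4 159.7] rpy [179.96   0.28  -2.37] F [ 1.  -0.1 -1.4] gap 43.3
shift now-frame mm [ 60.5 417.3   9.6] norm 421.7
rotvec [ 0.0006  0.005  -0.0291] shift in final frame [ 48.3 418.9   9.7]
```

View pics/w10.png

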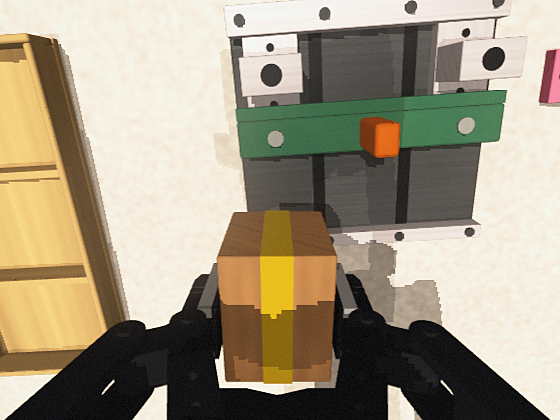

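Emit:
carry_out(
  increments=[
    [[0.005,0.042,0],[0,0.005,-0.029],0.6],
    [[0.005,0.042,0],[0,0,0],0.6],
    [[0.005,0.042,0],[0,0,0],0.6],
    [[0.005,0.042,0],[0,0,0],0.6],
    [[0.005,0.042,0],[0,0,0],0.6],
    [[0.005,0.042,0],[0,0,0],0.6],
    [[0.005,0.042,0],[0,0,0],0.6],
    [[0.005,0.042,0],[0,0,0],0.6],
    [[0.005,0.042,0],[0,0,0],0.6],
    [[0.004,0.04,0],[0,0,0],0.6],
    [[0,0,0],[0,0,0],0.6],
    [[0,0,0],[0,0,0],0.6],
  ],
)

```text
time: 12.65
tool_pos: [550.0, -330.3, 131.8]
tcp_rot: [-179.3, 1.5, -0.4]
ft_force: [0.5, 0.4, -2.5]
finger_gap: 43.5
```

Run:
```python
from h import *
to([560,-320,95],-0.7)
look("scene","s11")
```

```text
t 12.65 tcp [ 550.  -330.3  131.8] rpy [-179.33    1.49   -0.38] F [ 0.5  0.4 -2.5] gap 43.5
shift now-frame mm [ 10.9 -10.   36.6] norm 39.5
rotvec [-0.0115  0.0261  0.0054] shift in final frame [  9.9 -10.5  36.8]
```

View pics/s11.png

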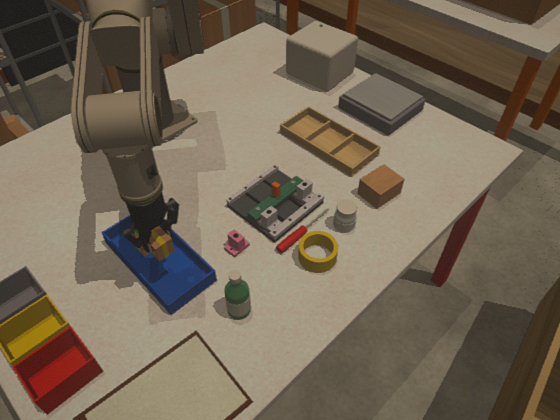

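Emit:
carry_out(
  increments=[
    [[0.01,-0.011,0.02],[-0.011,0.026,0.005],0.6],
    [[0,0,0.015],[0,0,0],0.6],
    [[0,0,0],[0,0,0],0.6],
    [[0,0,0],[0,0,0],0.6],
  ],
)

```text
time: 13.1
tool_pos: [558.1, -315.1, 93.3]
tcp_rot: [-179.9, 0.2, -0.5]
ft_force: [0.1, -1.2, -1.1]
finger_gap: 43.1
```

Run:
```python
from h import *
to([560,-320,30],-0.7)
look("wrist","w11")
```

```text
t 13.1 tcp [ 558.1 -315.1   93.3] rpy [-179.86    0.22   -0.45] F [ 0.1 -1.2 -1.1] gap 43.1
shift now-frame mm [ 2.1  5.  63.2] norm 63.5
rotvec [-0.0024  0.0039  0.0043] shift in final frame [ 1.9  4.9 63.3]
```

View pics/w11.png

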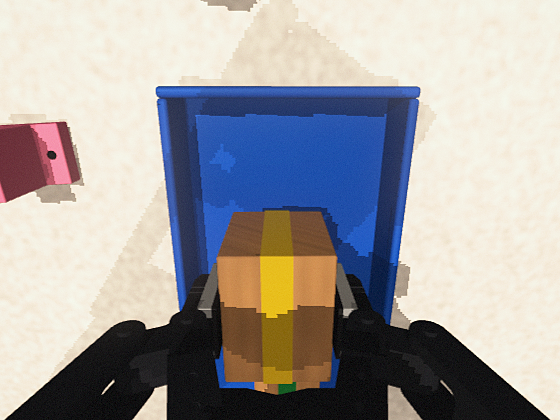

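Emit:
carry_out(
  increments=[
    [[0.002,0.005,0.02],[-0.002,0.004,0.004],0.6],
    [[0,0,0.02],[0,0,0],0.6],
    [[0,0,0.013],[0,0,0],0.6],
    [[0,0,0],[0,0,0],0.6],
  ],
)

```text
time: 13.55
tool_pos: [562.4, -322.0, 43.5]
tcp_rot: [179.8, -0.3, -0.6]
ft_force: [-0.2, 0.8, -2.0]
finger_gap: 43.1
```

Run:
```python
from h import *
to([560,-320,29],-0.7)
```

```text
t 13.55 tcp [ 562.4 -322.    43.5] rpy [179.8   -0.28  -0.63] F [-0.2  0.8 -2. ] gap 43.1
shift now-frame mm [-2.5 -2.1 14.5] norm 14.9
rotvec [ 0.0035 -0.0048  0.0013] shift in final frame [-2.5 -2.  14.5]
```

Emit:
carry_out(
  increments=[
    [[0,-0.001,0.009],[0.003,-0.005,0],0.6],
    [[0,0,0.006],[0,0,0],0.6],
    [[0,0,0],[0,0,0],0.6],
  ],
)

```text
time: 13.85
tool_pos: [563.7, -321.9, 29.9]
tcp_rot: [179.9, -0.1, -0.6]
ft_force: [-0.2, 0.4, -1.1]
finger_gap: 43.2
```

Run:
```python
from h import *
to([560,-320,28],-0.7)
```

```text
t 13.85 tcp [ 563.7 -321.9   29.9] rpy [ 1.7989e+02 -1.0000e-01 -6.2000e-01] F [-0.2  0.4 -1.1] gap 43.2
shift now-frame mm [-3.7 -1.9  1.9] norm 4.6
rotvec [ 0.0019 -0.0017  0.0014] shift in final frame [-3.7 -1.9  1.9]
```

Emit:
carry_out(
  increments=[
    [[0,0,0.001],[0,0,0],0.6],
    [[0,0,0],[0,0,0],0.3],
    [[0,0,0],[0,0,0],0.3],
    [[0,0,0],[0,0,0],0.3],
    [[0,0,-0.02],[0,0,0],0.3],
    [[0,0,-0.04],[0,0,0],0.3],
    [[0,0,-0.04],[0,0,0],0.3],
    [[0,0,-0.04],[0,0,0],0.3],
    [[0,0,-0.02],[0,0,0],0.34],
    [[0,0,0],[0,0,0],0.34],
  ],
)

```text
time: 14.85
tool_pos: [563.6, -321.7, 197.0]
tcp_rot: [179.8, -0.2, -0.6]
ft_force: [0.5, -1.6, 0.3]
finger_gap: 56.5
```

Run:
```python
from h import *
to([564.5,28.9,160],1.3)
look("scene","s12")
```

```text
t 14.85 tcp [ 563.6 -321.7  197. ] rpy [179.82  -0.2   -0.62] F [ 0.5 -1.6  0.3] gap 56.5
shift now-frame mm [  -3.  -350.7   35.9] norm 352.6
rotvec [ 0.0031 -0.0034 -0.0334] shift in final frame [   8.8 -350.5   37. ]
```

View pics/s12.png

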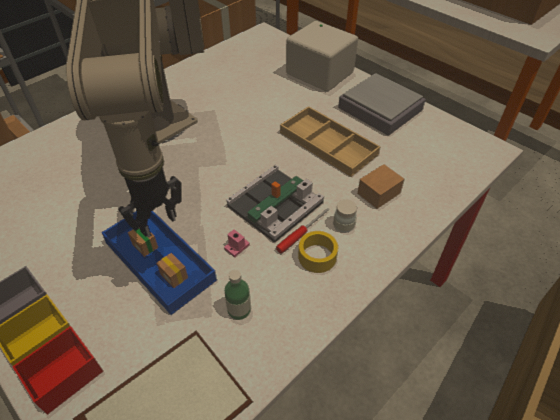

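Both cartons stand in the tote, at (145,240) and (172,270). Now the jaw grip.

Emit:
carry_out(
  increments=[
    [[0.001,-0.044,0],[0.003,-0.003,-0.033],0.4],
    [[0.001,-0.044,0],[0,0,0],0.4],
    [[0.001,-0.044,0],[0,0,0],0.4],
    [[0.001,-0.044,0],[0,0,0],0.4],
    [[0.001,-0.044,0],[0,0,0],0.4],
    [[0.001,-0.044,0],[0,0,0],0.4],
    [[0.001,-0.044,0],[0,0,0],0.4],
    [[0.001,-0.03,0],[0,0,0],0.4],
    [[0,0,0],[0,0,0],0.4],
    [[0,0,0],[0,0,0],0.4],
  ],
)

```text
time: 15.9
tool_pos: [554.6, 29.6, 172.7]
tcp_rot: [-179.6, 1.5, 1.2]
ft_force: [-0.1, -0.1, -0.3]
finger_gap: 51.1
```

Run:
```python
from h import *
to([564.5,28.9,140],1.3)
```

```text
t 15.9 tcp [554.6  29.6 172.7] rpy [-179.62    1.55    1.18] F [-0.1 -0.1 -0.3] gap 51.1
shift now-frame mm [10.8  1.2 32.4] norm 34.1
rotvec [-0.0066  0.027  -0.0022] shift in final frame [ 9.9  1.  32.7]
```

Emit:
carry_out(
  increments=[
    [[0.01,0.001,0.02],[-0.007,0.027,-0.002],0.4],
    [[0,0,0.01],[0,0,0],0.4],
    [[0,0,0],[0,0,0],0.4],
    [[0,0,0],[0,0,0],0.4],
  ],
)

```text
time: 16.3
tool_pos: [562.0, 25.7, 137.9]
tcp_rot: [179.9, 0.3, 1.1]
ft_force: [-0.8, -0.4, 0.4]
finger_gap: 51.4
```

Run:
```python
from h import *
look("wrist","w13")
to([564.5,28.9,50],1.3)
```

```text
t 16.35 tcp [562.   25.7 138. ] rpy [179.95   0.34   1.12] F [ 0.3  0.1 -0.7] gap 51.2
shift now-frame mm [ 3.  -3.2 88. ] norm 88.1
rotvec [ 0.0009  0.0059 -0.0032] shift in final frame [ 2.5 -3.1 88. ]
```

View pics/w13.png

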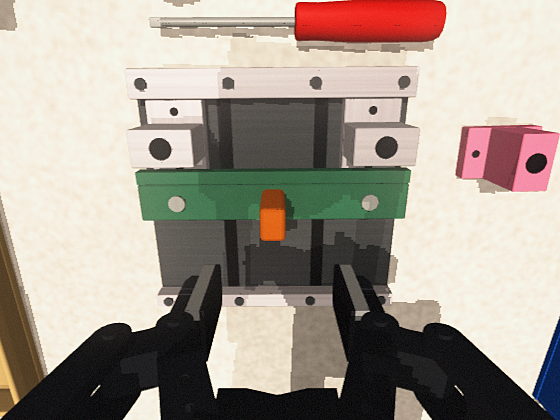

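Emit:
carry_out(
  increments=[
    [[0.002,-0.003,0.025],[0.001,0.006,-0.003],0.4],
    [[0,0,0.025],[0,0,0],0.4],
    [[0,0,0.015],[0,0,0],0.4],
    [[0,0,0],[0,0,0],0.4],
  ],
)

```text
time: 16.75
tool_pos: [566.9, 26.9, 75.4]
tcp_rot: [180.0, -0.4, 1.1]
ft_force: [-0.4, -1.0, 0.2]
finger_gap: 51.1
```

Run:
```python
from h import *
look("wrist","w14")
to([564.5,28.9,50],1.3)
```

```text
t 16.8 tcp [567.6  26.8  76.7] rpy [179.98  -0.44   1.14] F [ 0.2 -0.4  0.3] gap 51.3
shift now-frame mm [-3.3 -2.1 26.7] norm 27.0
rotvec [ 0.0004 -0.0077 -0.0028] shift in final frame [-3.1 -2.1 26.7]
```

View pics/w14.png

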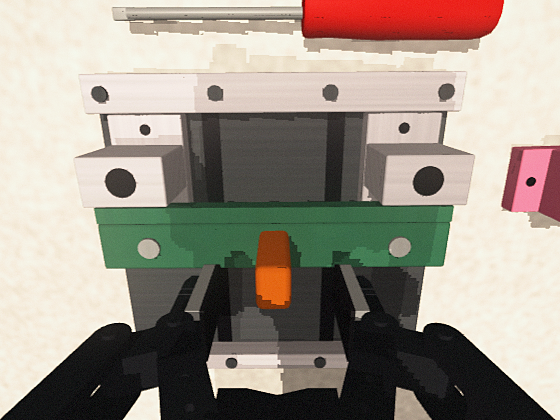

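Emit:
carry_out(
  increments=[
    [[-0.003,-0.002,0.015],[0,-0.008,-0.003],0.4],
    [[-0.001,0,0.012],[0,0,0],0.4],
    [[0,0,0],[0,0,0],0.4],
  ],
)

```text
time: 17.1
tool_pos: [565.7, 28.7, 50.9]
tcp_rot: [180.0, -0.2, 1.3]
ft_force: [0.3, 0.6, -0.7]
finger_gap: 51.2
```

Run:
```python
from h import *
to([564.5,28.9,50],1.3)
```

```text
t 17.1 tcp [565.7  28.7  50.9] rpy [179.96  -0.21   1.31] F [ 0.3  0.6 -0.7] gap 51.2
shift now-frame mm [-1.2 -0.3  0.9] norm 1.5
rotvec [ 0.0006 -0.0036  0.0002] shift in final frame [-1.1 -0.3  0.9]
```

Emit:
carry_out(
  increments=[
    [[0,0,0],[0,0,0],0.95],
    [[0,0,0],[0,0,0],0.95],
    [[0,0,0],[0,0,0],0.95],
    [[0,0,0],[0,0,0],0.95],
    [[0,0,0],[0,0,0],0.95],
    [[-0.012,0,0],[0,0,0],0.95],
    [[-0.012,0,0],[0,0,0],0.95],
    [[0,0,0],[0,0,0],0.95],
  ],
  newtons=40,
)

```text
time: 17.9
tool_pos: [542.0, 28.0, 51.3]
tcp_rot: [179.9, -0.3, 1.3]
ft_force: [-2.5, -0.4, -2.1]
finger_gap: 15.2
```

Run:
```python
from h import *
to(tf([564.5,28.9,.0227],[[-70,0,50]])[0],1.3)
look("wrist","w15")
```

```text
t 17.9 tcp [542.   28.   51.3] rpy [179.94  -0.31   1.35] F [-2.5 -0.4 -2.1] gap 15.2
shift now-frame mm [-47.5  -0.4   1. ] norm 47.6
rotvec [ 0.001  -0.0054  0.0008] shift in final frame [-47.5  -0.4   1.3]
```

View pics/w15.png

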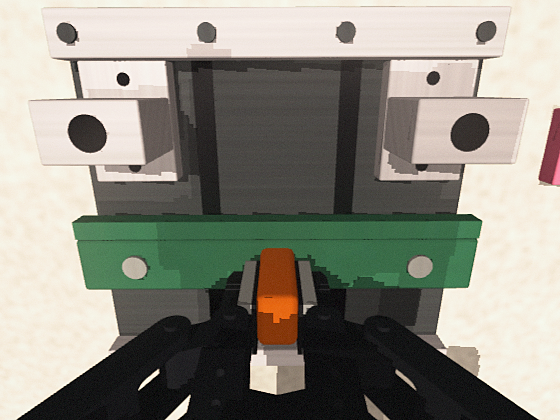

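The jaw follows; the brackets' feet are now free of the lip. Continuing to fully open.

Emit:
carry_out(
  increments=[
    [[-0.012,0,0],[0,0,0],0.95],
    [[-0.012,0,0],[0,0,0],0.95],
    [[-0.012,0,0],[0,0,0],0.95],
    [[-0.007,0,0],[0,-0.005,0],0.95],
    [[0,0,0],[0,0,0],0.95],
  ],
)

```text
time: 18.45
tool_pos: [501.2, 26.9, 51.3]
tcp_rot: [179.9, -0.2, 1.3]
ft_force: [-2.5, -0.1, -2.6]
finger_gap: 15.2
```

Run:
```python
from h import *
to(tf([565.7,28.7,.0227],[[-70,0,50]])[0],1.3)
```

```text
t 18.45 tcp [501.2  26.9  51.3] rpy [179.94  -0.22   1.34] F [-2.5 -0.1 -2.6] gap 15.2
shift now-frame mm [-5.5 -0.4  1.3] norm 5.6
rotvec [ 0.001  -0.0039  0.0007] shift in final frame [-5.5 -0.4  1.3]
```

Emit:
carry_out(
  increments=[
    [[-0.003,0,0],[0,0,0],0.95],
    [[-0.003,0,0],[0,0,0],0.95],
    [[0,0,0],[0,0,0],0.95],
    [[0,0,0],[0,0,0],0.95],
  ],
)

```text
time: 18.85
tool_pos: [496.0, 26.7, 51.3]
tcp_rot: [179.9, -0.3, 1.3]
ft_force: [0.7, -0.6, -3.2]
finger_gap: 15.3
```

Run:
```python
from h import *
to(tf([565.7,28.7,.0227],[[-70,0,50]])[0],1.3)
```

```text
t 18.85 tcp [496.   26.7  51.3] rpy [179.95  -0.26   1.33] F [ 0.7 -0.6 -3.2] gap 15.3
shift now-frame mm [-0.3 -0.4  1.3] norm 1.4
rotvec [ 0.0009 -0.0045  0.0006] shift in final frame [-0.3 -0.4  1.3]
```

Jaw at about 70 mm, fully open. Release, rise straight up, then image the brackets.

Emit:
carry_out(
  increments=[
    [[0,0,0],[0,0,0],0.5],
    [[0,0,0],[0,0,0],0.5],
    [[0,0,0],[0,0,0],0.5],
    [[0,0,-0.03],[0,0,0],0.4],
    [[0,0,-0.04],[0,0,0],0.34],
    [[0,0,-0.04],[0,0,0],0.34],
    [[0,0,-0.04],[0,-0.003,0],0.34],
    [[0.03,0,-0.02],[0,0,0],0.34],
    [[0,0,0],[0,0,0],0.34],
    [[0,0,0],[0,0,0],0.34],
  ],
)

```text
time: 19.85
tool_pos: [526.1, 28.0, 229.2]
tcp_rot: [180.0, -0.1, 1.3]
ft_force: [0.5, -0.3, 0.0]
finger_gap: 56.2
```

Run:
```python
from h import *
to([608,100,130],1.3)
s=look("wrist","w16",1.42); cv2.imwrite("pics/w16raw.png",s["image"])
```

```text
t 19.85 tcp [526.1  28.  229.2] rpy [ 1.7999e+02 -1.5000e-01  1.3000e+00] F [ 0.5 -0.3  0. ] gap 56.2
shift now-frame mm [ 83.3 -70.2  99.4] norm 147.5
rotvec [ 0.0002 -0.0026  0.    ] shift in final frame [ 83.5 -70.1  99.2]
```

View pics/w16.png

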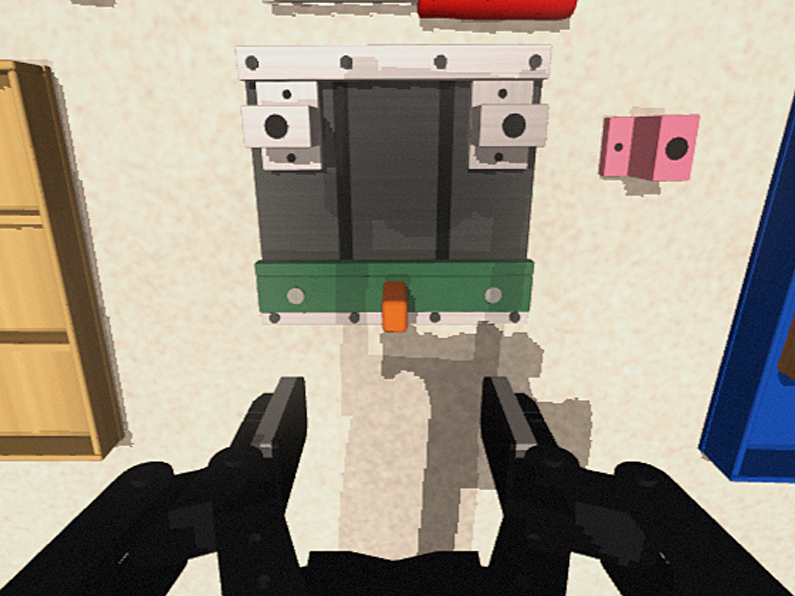

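Run:
```python
from h import *
import pickle
w=pickle.load(open("pics/w16.pkl","rb"))
for n,q in [("L",(276,126)),("R",(514,125)),("Lc",((243+313)/2,(105+146)/2)),("Rc",((478+548)/2,(104+146)/2))]: print(n,ray(w,unz(0,0,1.42,1.42,*q),65).round(1))
for q in [(-98,0,0),(0,0,0),(98,0,0)]: print(tf([492.7,335.1,.0166],[q]).round(1))
```

```text
L [607.3  99.4  65. ]
R [610.9 -40.8  65. ]
Lc [607.6  98.2  65. ]
Rc [610.9 -40.2  65. ]
[[394.7 333.5   0. ]]
[[492.7 335.1   0. ]]
[[590.7 336.7   0. ]]
```

Left bracket at (607.5,99.5), right at (611,−41); both match the fixture model. The pink piece at w16 (650,150) stands off the fixture and isn't meant. Taking the left one first.

Emit:
carry_out(
  increments=[
    [[0.027,-0.023,0.025],[0,0,0],0.28],
    [[0.027,-0.024,0.025],[0,0,0],0.28],
    [[0.027,-0.023,0.025],[0,0,0],0.28],
    [[0,0,0],[0,0,0],0.28],
    [[0,0,0],[0,0,0],0.28],
  ],
)

```text
time: 20.4
tool_pos: [603.1, 100.8, 145.4]
tcp_rot: [179.9, 0.3, 1.2]
ft_force: [0.2, -0.4, 0.6]
finger_gap: 61.6
```

Run:
```python
from h import *
to([607.5,99.5,120],1.3)
```

```text
t 20.4 tcp [603.1 100.8 145.4] rpy [179.89   0.35   1.2 ] F [ 0.2 -0.4  0.6] gap 61.6
shift now-frame mm [ 4.5  1.4 25.3] norm 25.8
rotvec [ 0.002   0.0061 -0.0018] shift in final frame [ 4.3  1.4 25.4]
```

Emit:
carry_out(
  increments=[
    [[0.004,0.001,0.02],[0.002,0.006,-0.002],0.28],
    [[0,0,0.025],[0,0,0],0.28],
    [[0,0,0.015],[0,0,0],0.28],
    [[0,0,0],[0,0,0],0.28],
  ],
)

```text
time: 20.8
tool_pos: [604.9, 97.9, 85.7]
tcp_rot: [180.0, -0.1, 1.3]
ft_force: [-1.3, -0.5, -0.9]
finger_gap: 61.6
```

Run:
```python
from h import *
to([607.5,99.5,30],1.3)
look("wrist","w17")
```

```text
t 20.8 tcp [604.9  97.9  85.7] rpy [ 1.7998e+02 -7.0000e-02  1.2600e+00] F [-1.3 -0.5 -0.9] gap 61.6
shift now-frame mm [ 2.5 -1.5 55.7] norm 55.7
rotvec [ 0.0004 -0.0012 -0.0006] shift in final frame [ 2.6 -1.5 55.7]
```

View pics/w17.png

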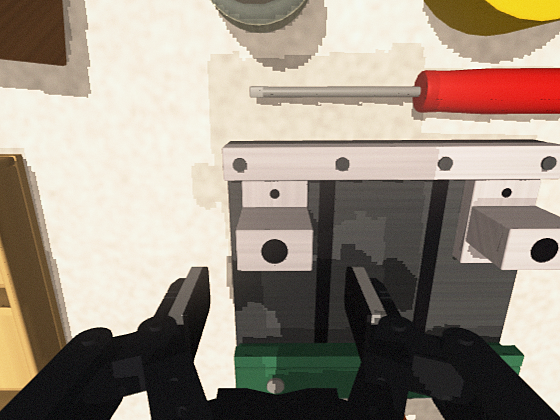

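Emit:
carry_out(
  increments=[
    [[0.002,-0.002,0.02],[0,0,0],0.28],
    [[0,0,0.018],[0,0,0],0.28],
    [[0,0,0.01],[0,0,0],0.28],
    [[0,0,0],[0,0,0],0.28],
  ],
)

```text
time: 21.25
tool_pos: [612.0, 99.4, 45.8]
tcp_rot: [-180.0, -0.8, 1.2]
ft_force: [-0.8, -0.6, 0.6]
finger_gap: 61.5
```

Run:
```python
from h import *
to([607.5,99.5,30],1.3)
look("wrist","w18")
```

```text
t 21.25 tcp [612.   99.4  45.8] rpy [-179.99   -0.76    1.2 ] F [-0.8 -0.6  0.6] gap 61.5
shift now-frame mm [-4.7 -0.2 15.7] norm 16.4
rotvec [-0.0001 -0.0133 -0.0018] shift in final frame [-4.5 -0.2 15.8]
```

View pics/w18.png

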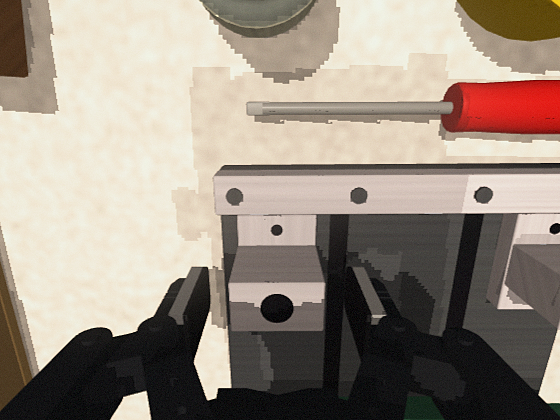

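Emit:
carry_out(
  increments=[
    [[-0.0045,0,0.012],[0,-0.013,-0.002],0.28],
    [[-0.001,0,0.006],[0,-0.003,0],0.28],
    [[0,0,0],[0,0,0],0.28],
  ],
)

```text
time: 21.6
tool_pos: [608.9, 99.3, 30.7]
tcp_rot: [-180.0, -0.1, 1.3]
ft_force: [-0.8, 0.2, -0.3]
finger_gap: 61.6
```

Run:
```python
from h import *
to([607.5,99.5,30],1.3)
```

```text
t 21.6 tcp [608.9  99.3  30.7] rpy [-1.7998e+02 -1.0000e-01  1.3200e+00] F [-0.8  0.2 -0.3] gap 61.6
shift now-frame mm [-1.4 -0.2  0.7] norm 1.6
rotvec [-0.0004 -0.0017  0.0003] shift in final frame [-1.4 -0.2  0.7]
```

Emit:
carry_out(
  increments=[
    [[0,0,0],[0,0,0],0.65],
    [[0,0,0],[0,0,0],0.65],
    [[0,0,0],[0,0,0],0.65],
    [[0,0,0],[0,0,0],0.65],
    [[0,0,0],[0,0,0],0.65],
    [[0,0,-0.02],[0,0,0],0.65],
    [[0,0,-0.03],[0,0,0],0.65],
    [[0,0,-0.04],[0,0,0],0.65],
    [[0,0,-0.03],[0,0,0],0.65],
    [[0,0,0],[0,0,0],0.65],
  ],
  newtons=60,
)

```text
time: 22.6
tool_pos: [606.2, 99.2, 151.8]
tcp_rot: [-180.0, 0.3, 1.3]
ft_force: [0.6, -0.4, -1.2]
finger_gap: 39.2
```

Run:
```python
from h import *
to([590.7,337,140],1.0)
look("wrist","w19")
```

```text
t 22.6 tcp [606.2  99.2 151.8] rpy [-180.      0.3     1.32] F [ 0.6 -0.4 -1.2] gap 39.2
shift now-frame mm [  -9.9 -238.1   11.8] norm 238.6
rotvec [-0.      0.0052  0.0057] shift in final frame [ -11.4 -238.1   11.8]
```

View pics/w19.png

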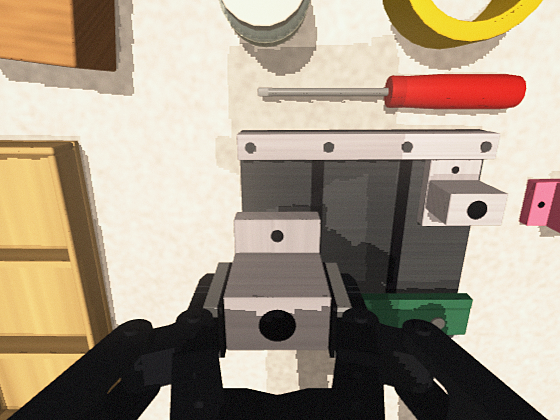

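Bracket held (gap 39). Carrying it to the crate's far compartment.

Emit:
carry_out(
  increments=[
    [[-0.002,-0.04,0],[0,0.005,0.006],0.65],
    [[-0.002,-0.04,0],[0,0,0],0.65],
    [[-0.002,-0.04,0],[0,0,0],0.65],
    [[-0.002,-0.04,0],[0,0,0],0.65],
    [[-0.002,-0.04,0],[0,0,0],0.65],
    [[-0.001,-0.03,0],[0,0,0],0.65],
    [[0,0,0],[0,0,0],0.65],
    [[0,0,0],[0,0,0],0.65],
  ],
)

```text
time: 23.45
tool_pos: [582.4, 333.1, 130.8]
tcp_rot: [179.5, 1.2, 0.8]
ft_force: [1.0, -0.4, -1.4]
finger_gap: 39.5
```

Run:
```python
from h import *
to([590.7,337,100],1.0)
s=look("wrist","w20",1.42); cv2.imwrite("pics/w20raw.png",s["image"])
```

```text
t 23.45 tcp [582.4 333.1 130.8] rpy [179.54   1.25   0.76] F [ 1.  -0.4 -1.4] gap 39.5
shift now-frame mm [ 9.  -4.1 30.6] norm 32.2
rotvec [ 0.008   0.0218 -0.004 ] shift in final frame [ 8.3 -3.8 30.8]
```

View pics/w20.png

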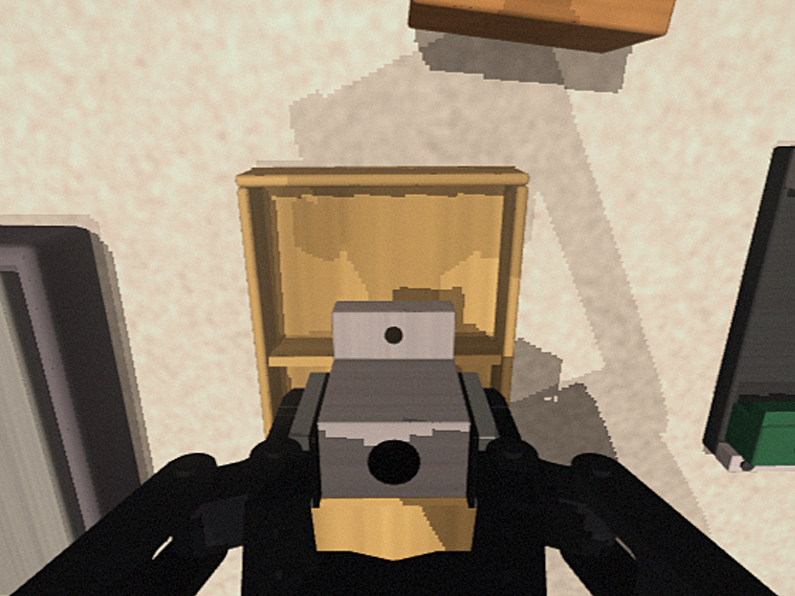

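Run:
```python
from h import *
import pickle
w=pickle.load(open("pics/w20.pkl","rb"))
for q in [(237,178),(528,176),(300,350),(480,350)]: print(ray(w,unz(0,0,1.42,1.42,*q),35).round(1))
print(tf([492.7,335.1,.0166],[(150,70,0),(150,-70,0),(49,0,0)]).round(1))
```

```text
[638.7 406.7  35. ]
[641.3 270.1  35. ]
[549.3 382.   35. ]
[550.2 286.   35. ]
[[641.5 407.6   0. ]
 [643.8 267.6   0. ]
 [541.7 335.9   0. ]]
```

Emit:
carry_out(
  increments=[
    [[0.008,-0.004,0.02],[0.008,0.022,-0.004],0.65],
    [[0,0,0.015],[0,0,0],0.65],
    [[0,0,0],[0,0,0],0.65],
    [[0,0,0],[0,0,0],0.65],
  ],
)

```text
time: 23.9
tool_pos: [589.5, 331.9, 92.0]
tcp_rot: [179.9, 0.2, 0.7]
ft_force: [-0.4, 0.1, -2.0]
finger_gap: 39.3
```

Run:
```python
from h import *
to([590.7,336,24],1.0)
look("wrist","w21")
```

```text
t 23.9 tcp [589.5 331.9  92. ] rpy [179.86   0.22   0.72] F [-0.4  0.1 -2. ] gap 39.3
shift now-frame mm [ 1.5 -4.3 67.9] norm 68.1
rotvec [ 0.0024  0.0039 -0.0048] shift in final frame [ 1.3 -4.1 68. ]
```

View pics/w21.png

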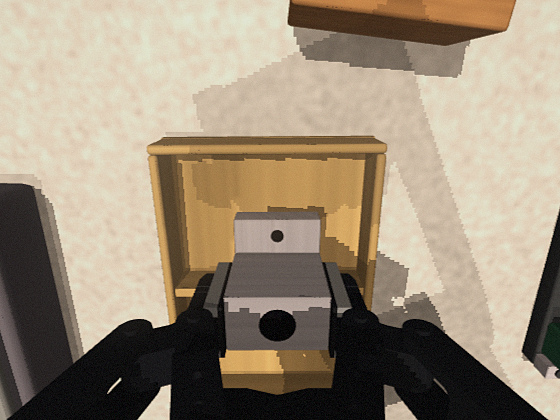

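Emit:
carry_out(
  increments=[
    [[0.001,-0.004,0.02],[0.002,0.004,-0.005],0.65],
    [[0,0,0.018],[0,0,0],0.65],
    [[0,0,0.012],[0,0,0],0.65],
    [[0,0,0],[0,0,0],0.65],
  ],
)

```text
time: 24.35
tool_pos: [592.5, 335.1, 43.3]
tcp_rot: [-179.9, -0.2, 0.9]
ft_force: [-0.7, -0.4, -1.7]
finger_gap: 39.0
```

Run:
```python
from h import *
to([590.7,336,23],1.0)
look("wrist","w22")
```

```text
t 24.35 tcp [592.5 335.1  43.3] rpy [-179.95   -0.2     0.9 ] F [-0.7 -0.4 -1.7] gap 39.0
shift now-frame mm [-1.8 -0.9 20.3] norm 20.4
rotvec [-0.0009 -0.0035 -0.0018] shift in final frame [-1.8 -0.9 20.3]
```

View pics/w22.png

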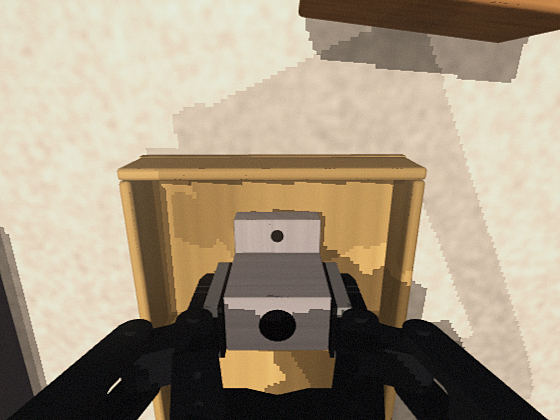

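Emit:
carry_out(
  increments=[
    [[-0.001,0,0.012],[0,-0.003,0],0.65],
    [[0,0,0.007],[0,0,0],0.65],
    [[0,0,0],[0,0,0],0.65],
  ],
)

```text
time: 24.7
tool_pos: [593.2, 335.9, 25.8]
tcp_rot: [-179.9, -0.2, 0.9]
ft_force: [-0.2, -1.0, -1.5]
finger_gap: 39.3
```

Run:
```python
from h import *
to([590.7,336,22],1.0)
```

```text
t 24.7 tcp [593.2 335.9  25.8] rpy [-179.86   -0.22    0.89] F [-0.2 -1.  -1.5] gap 39.3
shift now-frame mm [-2.6 -0.2  3.8] norm 4.6
rotvec [-0.0024 -0.0038 -0.0019] shift in final frame [-2.5 -0.2  3.8]
```

Emit:
carry_out(
  increments=[
    [[0,0,0.003],[0,0,0],0.65],
    [[0,0,0],[0,0,0],0.65],
    [[0,0,0],[0,0,0],0.35],
    [[0,0,0],[0,0,0],0.35],
    [[0,0,0],[0,0,0],0.35],
    [[0,0,-0.02],[0,0,0],0.35],
    [[0,0,-0.04],[0,0,0],0.35],
    [[0,0,-0.04],[0,0,0],0.35],
    [[0,0,-0.04],[0,0,0],0.35],
    [[0,0,0],[0,0,0],0.35],
  ],
)

```text
time: 25.7
tool_pos: [593.0, 335.7, 169.2]
tcp_rot: [-179.8, -0.3, 0.9]
ft_force: [0.5, 0.3, 1.0]
finger_gap: 55.8
```

Run:
```python
from h import *
to([611,-41,150],1.3)
look("wrist","w23"); look("side","s23")
```

```text
t 25.7 tcp [593.  335.7 169.2] rpy [-179.83   -0.29    0.9 ] F [0.5 0.3 1. ] gap 55.8
shift now-frame mm [ 12.  377.   18.2] norm 377.6
rotvec [-0.003 -0.005 -0.007] shift in final frame [  9.5 377.   19.2]
```

View pics/w23.png

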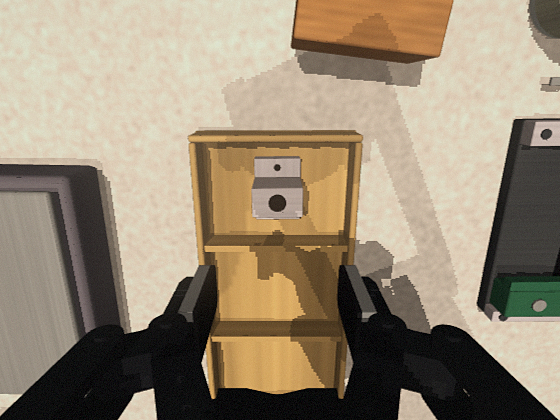

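View pics/s23.png

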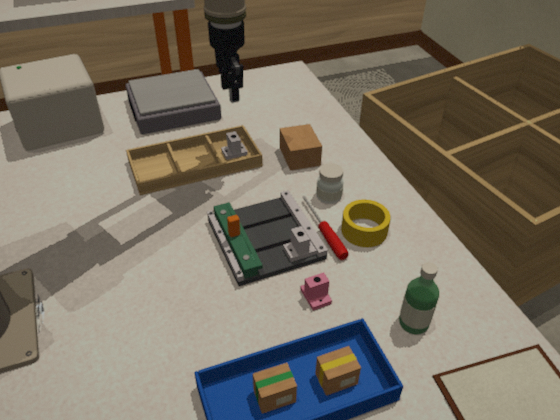

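The first bracket stands upright in the crate's far compartment, and the cartons are still well inside the tote. Next is the remaining bracket at side (300,243).

Emit:
carry_out(
  increments=[
    [[0.002,0.042,0],[-0.003,-0.005,-0.007],0.28],
    [[0.002,0.042,0],[0,0,0],0.28],
    [[0.002,0.042,0],[0,0,0],0.28],
    [[0.002,0.042,0],[0,0,0],0.28],
    [[0.001,0.042,0],[0,0,0],0.28],
    [[0.001,0.042,0],[0,0,0],0.28],
    [[0.001,0.042,0],[0,0,0],0.28],
    [[0.001,0.042,0],[0,0,0],0.28],
    [[0,0.03,0],[0,0,0],0.28],
    [[0,0,0],[0,0,0],0.28],
    [[0,0,0],[0,0,0],0.28],
  ],
)

```text
time: 26.9
tool_pos: [599.4, -44.2, 142.2]
tcp_rot: [179.8, 2.1, 1.5]
ft_force: [0.3, 0.0, 0.2]
finger_gap: 61.3
```

Run:
```python
from h import *
to([611,-41,110],1.3)
```

```text
t 26.9 tcp [599.4 -44.2 142.2] rpy [179.81   2.11   1.48] F [0.3 0.  0.2] gap 61.3
shift now-frame mm [12.8 -3.  31.8] norm 34.4
rotvec [0.0035 0.0367 0.0033] shift in final frame [11.6 -3.  32.2]
```

Emit:
carry_out(
  increments=[
    [[0.012,-0.003,0.02],[0.003,0.037,0.003],0.28],
    [[0,0,0.01],[0,0,0],0.28],
    [[0,0,0],[0,0,0],0.28],
    [[0,0,0],[0,0,0],0.28],
  ],
)

```text
time: 27.3
tool_pos: [608.4, -37.4, 108.0]
tcp_rot: [-179.9, 0.3, 1.5]
ft_force: [-0.7, -0.8, 0.4]
finger_gap: 61.0
```

Run:
```python
from h import *
to([611,-41.5,30],1.3)
look("wrist","w24")
```

```text
t 27.3 tcp [608.4 -37.4 108. ] rpy [-179.93    0.31    1.49] F [-0.7 -0.8  0.4] gap 61.0
shift now-frame mm [ 2.9  4.3 78. ] norm 78.1
rotvec [-0.0012  0.0055  0.0033] shift in final frame [ 2.5  4.2 78. ]
```

View pics/w24.png

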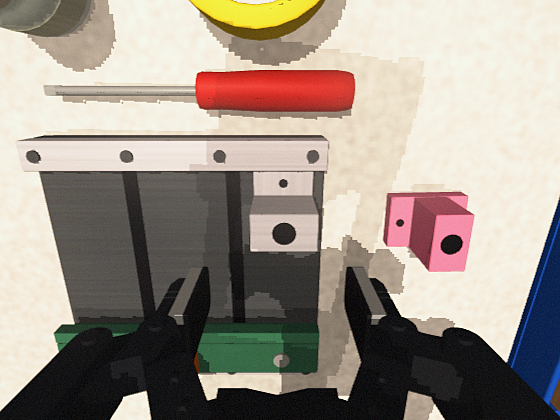

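Run:
```python
from h import *
import pickle
w=pickle.load(open("pics/w24.pkl","rb"))
for q,z in [((385,193),12),((388,247),12),((318,228),65),((250,228),65),((284,233),65)]: print(ray(w,q,z).round(1))
```

```text
[ 621.5 -113.9   12. ]
[ 579.1 -121.7   12. ]
[615.2 -60.6  65. ]
[614.2 -21.4  65. ]
[611.6 -41.1  65. ]
```

Emit:
carry_out(
  increments=[
    [[0.002,0.004,0.02],[-0.001,0.005,0.003],0.28],
    [[0,0,0.022],[0,0,0],0.28],
    [[0,0,0.015],[0,0,0],0.28],
    [[0,0,0],[0,0,0],0.28],
  ],
)

```text
time: 27.75
tool_pos: [613.1, -40.3, 53.6]
tcp_rot: [179.9, -0.3, 1.5]
ft_force: [-0.8, -0.1, -0.6]
finger_gap: 61.7
```

Run:
```python
from h import *
to([611,-41,30],1.3)
look("wrist","w25")
```

```text
t 27.75 tcp [613.1 -40.3  53.6] rpy [179.94  -0.26   1.46] F [-0.8 -0.1 -0.6] gap 61.7
shift now-frame mm [-2.2  0.7 23.6] norm 23.7
rotvec [ 0.001  -0.0045  0.0028] shift in final frame [-2.1  0.7 23.6]
```

View pics/w25.png

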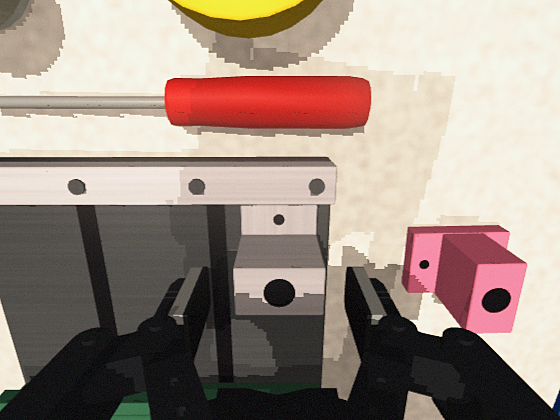

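Emit:
carry_out(
  increments=[
    [[-0.002,0.001,0.014],[0,-0.005,0.003],0.28],
    [[-0.001,0,0.009],[0,-0.003,0],0.28],
    [[0,0,0],[0,0,0],0.28],
  ],
)

```text
time: 28.1
tool_pos: [612.7, -41.7, 33.1]
tcp_rot: [179.9, -0.1, 1.3]
ft_force: [-1.0, -0.8, -0.1]
finger_gap: 61.2
```

Run:
```python
from h import *
to([611,-41,30],1.3)
```

```text
t 28.1 tcp [612.7 -41.7  33.1] rpy [ 1.7988e+02 -7.0000e-02  1.2900e+00] F [-1.  -0.8 -0.1] gap 61.2
shift now-frame mm [-1.7 -0.7  3.1] norm 3.6
rotvec [ 0.002  -0.0013 -0.0002] shift in final frame [-1.7 -0.7  3.1]
```

Emit:
carry_out(
  increments=[
    [[-0.002,0,0.003],[0,0,0],0.28],
    [[0,0,0],[0,0,0],0.65],
    [[0,0,0],[0,0,0],0.65],
    [[0,0,0],[0,0,0],0.65],
    [[0,0,0],[0,0,0],0.65],
    [[0,0,0],[0,0,0],0.65],
    [[0,0,-0.02],[0,0,0],0.65],
    [[0,0,-0.03],[0,0,0],0.65],
    [[0,0,-0.04],[0,0,0],0.65],
    [[0,0,-0.04],[0,0,0],0.65],
    [[0,0,0],[0,0,0],0.65],
  ],
)

```text
time: 29.2
tool_pos: [608.3, -41.2, 162.1]
tcp_rot: [179.9, 0.3, 1.3]
ft_force: [1.7, -0.2, -0.6]
finger_gap: 39.1
```

Run:
```python
from h import *
to([492,336,140],1.0)
look("wrist","w26")
```

```text
t 29.2 tcp [608.3 -41.2 162.1] rpy [179.94   0.26   1.28] F [ 1.7 -0.2 -0.6] gap 39.1
shift now-frame mm [-107.7 -379.7   22.2] norm 395.3
rotvec [0.001  0.0045 0.0049] shift in final frame [-109.7 -379.2   22.1]
```

View pics/w26.png

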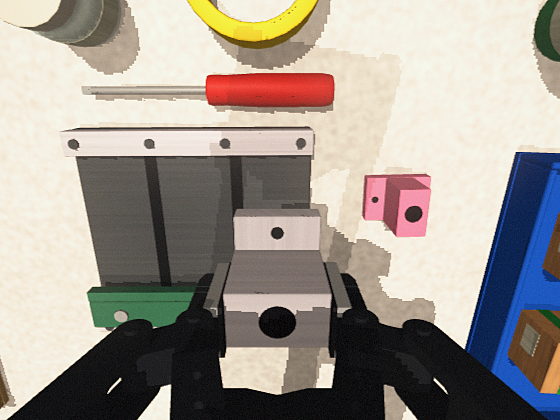

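Second bracket held. Carrying it to the middle compartment (493,335).

Emit:
carry_out(
  increments=[
    [[-0.011,-0.042,0],[0,0.005,0.005],0.65],
    [[-0.011,-0.042,0],[0,0,0],0.65],
    [[-0.011,-0.042,0],[0,0,0],0.65],
    [[-0.011,-0.042,0],[0,0,0],0.65],
    [[-0.011,-0.042,0],[0,0,0],0.65],
    [[-0.011,-0.042,0],[0,0,0],0.65],
    [[-0.011,-0.042,0],[0,0,0],0.65],
    [[-0.011,-0.042,0],[0,0,0],0.65],
    [[-0.01,-0.035,0],[0,0,0],0.65],
    [[0,0,0],[0,0,0],0.65],
    [[0,0,0],[0,0,0],0.65],
  ],
)

```text
time: 30.35
tool_pos: [488.3, 337.5, 137.9]
tcp_rot: [179.5, 1.6, 0.8]
ft_force: [0.2, 0.0, -1.7]
finger_gap: 39.1
```

Run:
```python
from h import *
to([492,335,110],1.0)
look("wrist","w27")
```

```text
t 30.35 tcp [488.3 337.5 137.9] rpy [179.5    1.58   0.77] F [ 0.2  0.  -1.7] gap 39.1
shift now-frame mm [ 4.4  2.3 27.9] norm 28.3
rotvec [ 0.0087  0.0276 -0.0039] shift in final frame [ 3.6  2.6 27.9]
```

View pics/w27.png

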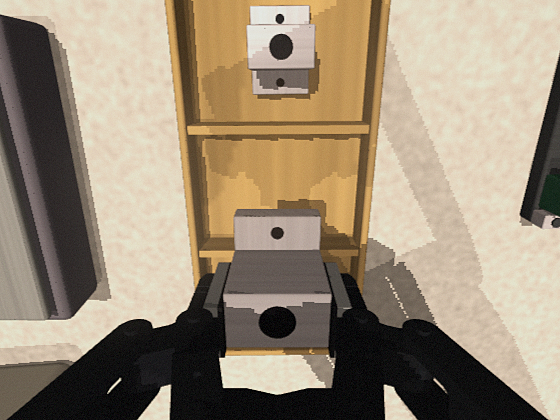

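Emit:
carry_out(
  increments=[
    [[0.003,0.003,0.02],[0.009,0.027,-0.004],0.65],
    [[0,0,0.02],[0,0,0],0.65],
    [[0,0,0],[0,0,0],0.65],
    [[0,0,0],[0,0,0],0.65],
  ],
)

```text
time: 30.8
tool_pos: [491.8, 329.2, 95.1]
tcp_rot: [179.9, 0.1, 0.7]
ft_force: [0.3, 0.9, -1.8]
finger_gap: 39.2
```

Run:
```python
from h import *
to([492,335,24],1.0)
look("wrist","w28")
import pickle
w=pickle.load(open("pics/w28.pkl","rb"))
print(proj(w,tf([492.7,335.1,.0166],[(46,64,35),(46,-64,35),(52,64,35),(52,-64,35),(-46,64,35),(-46,-64,35)])).round(0).tolist())
```

```text
t 30.8 tcp [491.8 329.2  95.1] rpy [1.7992e+02 1.2000e-01 6.9000e-01] F [ 0.3  0.9 -1.8] gap 39.2
shift now-frame mm [ 0.4 -5.9 71.1] norm 71.3
rotvec [ 0.0014  0.0022 -0.0053] shift in final frame [ 0.3 -5.8 71.1]
[[157.0, 153.0], [376.0, 152.0], [156.0, 143.0], [377.0, 141.0], [173.0, 290.0], [364.0, 289.0]]
```

View pics/w28.png

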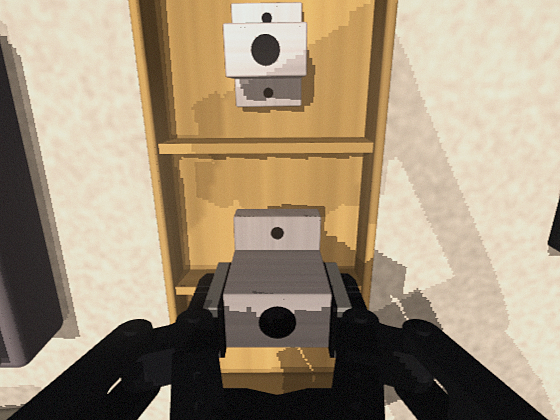

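Emit:
carry_out(
  increments=[
    [[0,-0.006,0.02],[0.001,0.002,-0.005],0.65],
    [[0,0,0.02],[0,0,0],0.65],
    [[0,0,0.012],[0,0,0],0.65],
    [[0,0,0],[0,0,0],0.65],
  ],
)

```text
time: 31.25
tool_pos: [495.9, 335.1, 46.8]
tcp_rot: [-179.8, -0.3, 0.8]
ft_force: [-0.9, -0.6, -1.4]
finger_gap: 39.5
```

Run:
```python
from h import *
to([492,335,23],1.0)
```

```text
t 31.25 tcp [495.9 335.1  46.8] rpy [-179.85   -0.35    0.82] F [-0.9 -0.6 -1.4] gap 39.5
shift now-frame mm [-4.   0.2 23.7] norm 24.1
rotvec [-0.0027 -0.006  -0.0031] shift in final frame [-3.9  0.1 23.8]
```

Emit:
carry_out(
  increments=[
    [[-0.003,0,0.014],[-0.003,-0.006,0],0.65],
    [[-0.001,0,0.009],[0,-0.003,0],0.65],
    [[0,0,0],[0,0,0],0.65],
  ],
)

```text
time: 31.55
tool_pos: [493.3, 335.6, 24.5]
tcp_rot: [-179.9, 0.1, 0.8]
ft_force: [-0.8, -0.4, -1.4]
finger_gap: 39.4
```

Run:
```python
from h import *
to([492,335,22],1.0)
look("wrist","w29")
```

```text
t 31.55 tcp [493.3 335.6  24.5] rpy [-1.7995e+02  6.0000e-02  7.9000e-01] F [-0.8 -0.4 -1.4] gap 39.4
shift now-frame mm [-1.3  0.6  2.5] norm 2.9
rotvec [-0.0009  0.001  -0.0037] shift in final frame [-1.3  0.6  2.5]
```

View pics/w29.png

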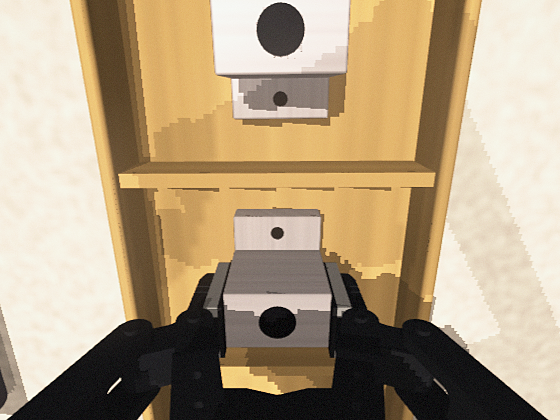

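Emit:
carry_out(
  increments=[
    [[0,0,0.002],[0,0,0],0.65],
    [[0,0,0],[0,0,0],0.65],
    [[0,0,0],[0,0,0],0.35],
    [[0,0,0],[0,0,0],0.35],
    [[0,0,0],[0,0,0],0.35],
    [[0,0,-0.02],[0,0,0],0.35],
    [[0,0,-0.04],[0,0,0],0.35],
    [[0,0,-0.04],[0,0,0],0.35],
    [[0,0,-0.04],[0,0,0],0.35],
    [[0,0,-0.02],[0,0,0],0.35],
    [[0,0,0],[0,0,0],0.35],
  ],
)

```text
time: 32.7
tool_pos: [494.0, 335.9, 191.4]
tcp_rot: [-179.9, -0.1, 0.8]
ft_force: [0.5, -0.0, 0.8]
finger_gap: 55.4
```

Run:
```python
from h import *
to([496,27,160],1.3)
look("side","s30")
```

```text
t 32.7 tcp [494.  335.9 191.4] rpy [-1.7986e+02 -1.2000e-01  8.0000e-01] F [ 0.5 -0.   0.8] gap 55.4
shift now-frame mm [ -2.4 309.   30.6] norm 310.5
rotvec [-0.0025 -0.0021 -0.0087] shift in final frame [ -5.  308.9  31.4]
```

View pics/s30.png

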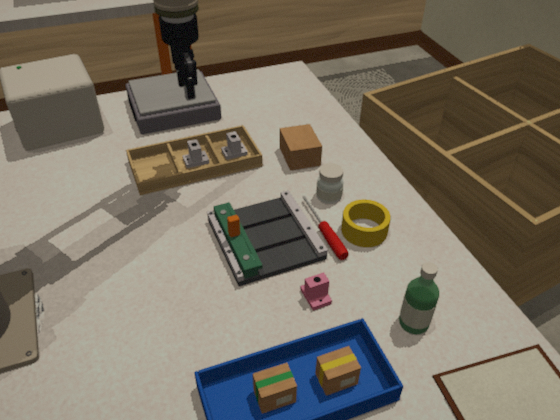

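Both brackets stand in separate compartments, at (195,155) and (234,147), and the fixture is empty. Going back to close the jaw.

Emit:
carry_out(
  increments=[
    [[0,0.042,0],[-0.002,-0.002,-0.009],0.4],
    [[0,0.042,0],[0,0,0],0.4],
    [[0,0.042,0],[0,0,0],0.4],
    [[0,0.042,0],[0,0,0],0.4],
    [[0,0.042,0],[0,0,0],0.4],
    [[0,0.042,0],[0,0,0],0.4],
    [[0,0.035,0],[0,0,0],0.4],
    [[0,0.015,0],[0,0,0],0.4],
    [[0,0,0],[0,0,0],0.4],
    [[0,0,0],[0,0,0],0.4],
  ],
)

```text
time: 33.75
tool_pos: [491.0, 22.8, 169.7]
tcp_rot: [179.9, 1.4, 1.5]
ft_force: [0.4, 0.9, 0.4]
finger_gap: 50.9
```

Run:
```python
from h import *
to([496,27,130],1.3)
```

```text
t 33.75 tcp [491.   22.8 169.7] rpy [179.9    1.44   1.46] F [0.4 0.9 0.4] gap 50.9
shift now-frame mm [ 6.1 -4.2 39.6] norm 40.3
rotvec [0.0018 0.0251 0.0028] shift in final frame [ 5.1 -4.1 39.7]
```

Emit:
carry_out(
  increments=[
    [[0.005,-0.004,0.02],[0.002,0.025,0.003],0.4],
    [[0,0,0.02],[0,0,0],0.4],
    [[0,0,0],[0,0,0],0.4],
    [[0,0,0],[0,0,0],0.4],
  ],
)

```text
time: 34.15
tool_pos: [494.2, 30.7, 126.2]
tcp_rot: [-179.9, 0.1, 1.5]
ft_force: [0.1, 0.2, -0.0]
finger_gap: 51.7
```

Run:
```python
from h import *
to([496,27,50],1.3)
look("wrist","w31")
```

```text
t 34.15 tcp [494.2  30.7 126.2] rpy [-1.799e+02  1.500e-01  1.480e+00] F [ 0.1  0.2 -0. ] gap 51.7
shift now-frame mm [ 1.9  3.9 76.2] norm 76.3
rotvec [-0.0017  0.0026  0.0031] shift in final frame [ 1.7  3.8 76.2]
```

View pics/w31.png

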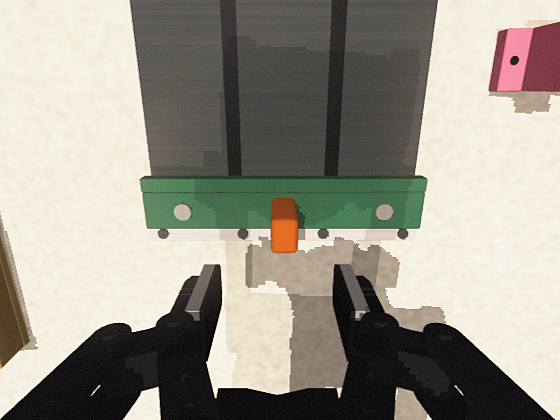

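Emit:
carry_out(
  increments=[
    [[0.002,0.004,0.025],[-0.002,0.003,0.003],0.4],
    [[0,0,0.022],[0,0,0],0.4],
    [[0,0,0.01],[0,0,0],0.4],
    [[0,0,0],[0,0,0],0.4],
  ],
)

```text
time: 34.6
tool_pos: [499.6, 28.3, 72.2]
tcp_rot: [180.0, -0.4, 1.4]
ft_force: [0.3, 0.2, 0.2]
finger_gap: 51.3
```

Run:
```python
from h import *
to([496,27,51],1.3)
look("wrist","w32")
```

```text
t 34.6 tcp [499.6  28.3  72.2] rpy [179.97  -0.4    1.44] F [0.3 0.2 0.2] gap 51.3
shift now-frame mm [-3.8  1.2 21.2] norm 21.6
rotvec [ 0.0005 -0.0069  0.0024] shift in final frame [-3.6  1.2 21.2]
```

View pics/w32.png

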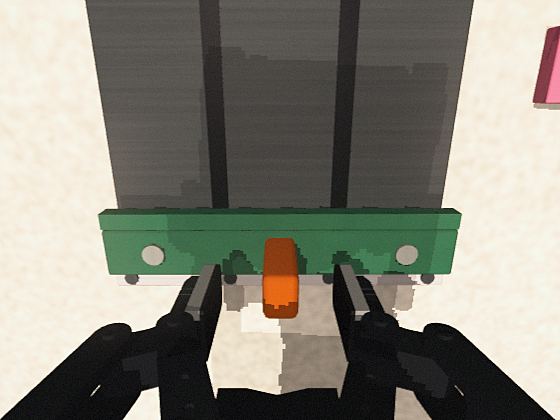

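Emit:
carry_out(
  increments=[
    [[-0.003,0.001,0.012],[0,-0.007,0.002],0.4],
    [[-0.001,0,0.009],[0,-0.003,0],0.4],
    [[0,0,0],[0,0,0],0.4],
    [[0,0,0],[0,0,0],0.95],
    [[0,0,0],[0,0,0],0.95],
    [[0,0,0],[0,0,0],0.95],
    [[0,0,0],[0,0,0],0.95],
    [[0,0,0],[0,0,0],0.95],
  ],
  newtons=40,
)

```text
time: 35.45
tool_pos: [498.5, 26.8, 54.0]
tcp_rot: [179.9, -0.1, 1.3]
ft_force: [0.4, -0.1, -2.8]
finger_gap: 15.5
```

Run:
```python
from h import *
from bench import r
s=r.sense()
to(s["tool_pos"]+[70,1.6,0],1.3)
```

```text
t 35.45 tcp [498.5  26.8  54. ] rpy [ 1.7993e+02 -1.3000e-01  1.3300e+00] F [ 0.4 -0.1 -2.8] gap 15.5
shift now-frame mm [70.   0.   0.2] norm 70.0
rotvec [ 0.0013 -0.0023  0.0006] shift in final frame [70. -0. -0.]
```

Emit:
carry_out(
  increments=[
    [[0.012,0,0],[0,0,0],0.95],
    [[0.012,0,0],[0,0,0],0.95],
    [[0.012,0,0],[0,0,0],0.95],
    [[0.012,0,0],[0,0,0],0.95],
    [[0.01,0,0],[0,0,0],0.95],
    [[0.006,0,0],[0,0,0],0.95],
    [[0,0,0],[0,0,0],0.95],
  ],
)

```text
time: 36.15
tool_pos: [562.7, 28.6, 54.0]
tcp_rot: [179.9, 0.1, 1.4]
ft_force: [1.1, -0.4, -1.9]
finger_gap: 15.6
```

Run:
```python
from h import *
to([568.5,28.4,52],1.3)
```

```text
t 36.15 tcp [562.7  28.6  54. ] rpy [1.7995e+02 1.3000e-01 1.3500e+00] F [ 1.1 -0.4 -1.9] gap 15.6
shift now-frame mm [5.8 0.3 2. ] norm 6.1
rotvec [0.0009 0.0022 0.0009] shift in final frame [5.8 0.3 2. ]
```

Emit:
carry_out(
  increments=[
    [[0.003,0,0],[0,0,0],0.95],
    [[0.003,0,0],[0,0,0],0.95],
    [[0.002,0,0],[0,0,0],0.95],
    [[0,0,0],[0,0,0],0.95],
  ],
)

```text
time: 36.55
tool_pos: [568.2, 28.7, 54.0]
tcp_rot: [179.9, 0.5, 1.4]
ft_force: [2.8, -0.7, -4.2]
finger_gap: 15.4
```

Run:
```python
from h import *
to([568.5,28.4,52],1.3)
```

```text
t 36.55 tcp [568.2  28.7  54. ] rpy [179.94   0.46   1.36] F [ 2.8 -0.7 -4.2] gap 15.4
shift now-frame mm [0.3 0.3 2. ] norm 2.0
rotvec [0.0011 0.0081 0.0011] shift in final frame [0.3 0.3 2. ]
```

Emit:
carry_out(
  increments=[
    [[0.003,0,0],[0,0,0],0.95],
    [[0.002,0,0],[0,0,0],0.95],
    [[0,0,0],[0,0,0],0.95],
    [[0,0,0],[0,0,0],0.5],
    [[0,0,0],[0,0,0],0.5],
    [[0,0,0],[0,0,0],0.5],
    [[0,0,-0.03],[0,0,0],0.4],
    [[0,0,-0.04],[0,0,0],0.4],
    [[0,0,-0.04],[0,0,0],0.4],
    [[0,0,-0.04],[0,0,0],0.4],
    [[0,0,-0.04],[0,0,0],0.4],
    [[0,0,0],[0,0,0],0.4],
  ],
)

```text
time: 37.75
tool_pos: [571.2, 29.3, 249.5]
tcp_rot: [180.0, 1.2, 1.4]
ft_force: [0.1, -0.2, 1.0]
finger_gap: 51.5
```

Run:
```python
from h import *
to([568.5,28.4,52],1.3)
look("wrist","w33"); look("side","s33"); look("scene","c33")
```

```text
t 37.75 tcp [571.2  29.3 249.5] rpy [179.97   1.18   1.36] F [ 0.1 -0.2  1. ] gap 51.5
shift now-frame mm [  1.4   0.7 197.5] norm 197.5
rotvec [0.0006 0.0207 0.0011] shift in final frame [ -2.7   0.8 197.5]
```

View pics/w33.png

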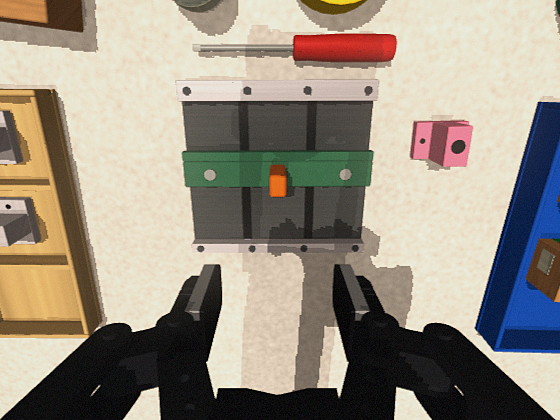

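View pics/s33.png

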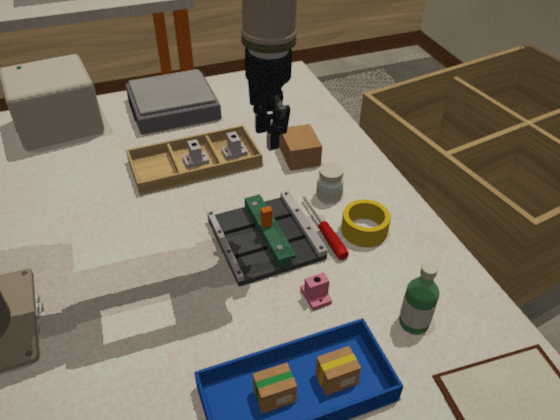

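View pics/c33.png

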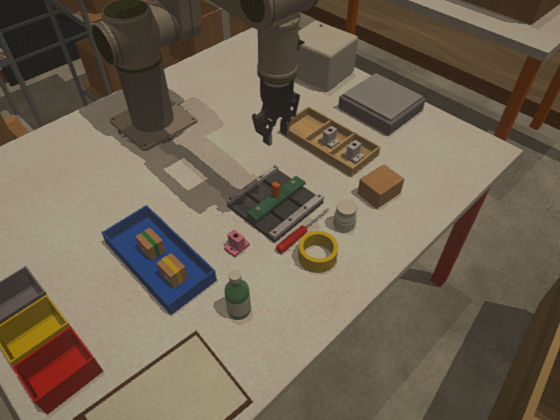

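Run:
```python
from h import *
a=cv2.imread("pics/side0.png"); b=cv2.imread("pics/s33.png")
t=a[225:265,255:300]  # lower half of the jaw incl end
g=lambda i,lo,hi:cv2.inRange(cv2.cvtColor(i,cv2.COLOR_BGR2HSV),lo,hi)
t=a[240:268,270:300]
R_=cv2.matchTemplate(b[225:285,250:320],t,cv2.TM_CCOEFF_NORMED); _,m,_,l=cv2.minMaxLoc(R_); print(m,l[0]+250-270,l[1]+225-240)
t=a[203:230,258:275]
R_=cv2.matchTemplate(b[185:245,230:300],t,cv2.TM_CCOEFF_NORMED); _,m,_,l=cv2.minMaxLoc(R_); print("grip",m,l[0]+230-258,l[1]+185-203)
x=tf([563.5,28,.0227],[(4,0,87),(-2,0,87)]);print(proj("side",x))
for i,n in((a,"a"),(b,"b")): cv2.imwrite(f"pics/j{n}.png",cv2.resize(i[190:275,205:335],None,fx=6,fy=6,interpolation=cv2.INTER_CUBIC))
```

```text
0.8542730808258057 0 0
grip 0.9231541752815247 0 0
[[266.57281039 208.53172706]
 [263.75866077 209.28409696]]
```

View pics/jb.png

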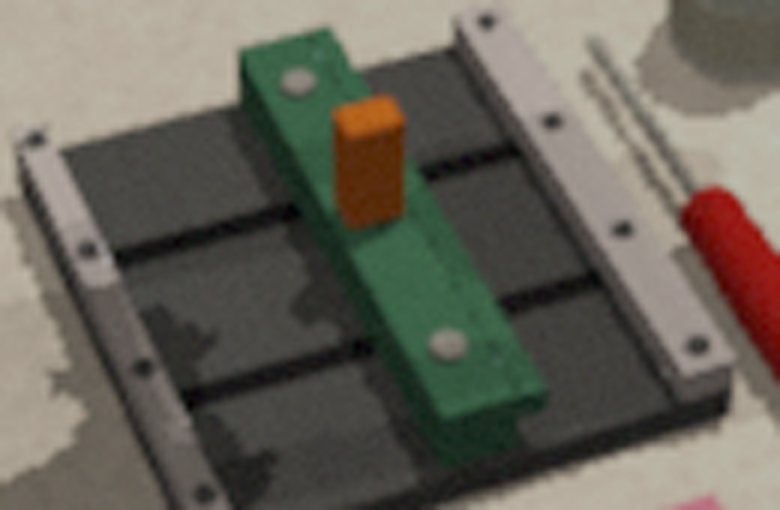

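The jaw is back at its starting pixels: zero shift in the match, with 1 px ≈ 2 mm. Everything rests and the arm is clear, so I'm handing in.

```bash
python3 -c "
from bench import r
print(r.hand_in())"
```

```text
the job is handed in; nothing more can be done
None
```

I finished the job and handed it in at about 38 s of the 210 s allowed; no verdict is reported. Only two cartons and two brackets were there at this start.

- **Cartons:** I put the green-tape and yellow-tape cartons down side by side in the tote, not stacked.
- **Jaw opening:** I slid the jaw open by about 70 mm at the gripper.
- **Brackets:** I put one in the crate's far compartment and one in the middle compartment.
- **Jaw closing:** I slid the jaw shut and retreated to 250 mm above the table.

**Last checks:**
- **Placement:** The final pictures show both cartons upright in the tote and both brackets upright in separate compartments.
- **Jaw:** It matched its starting position with 0 px of shift (1 px is about 2 mm). The bar match scored 0.85 and the grip match 0.92.
- **Left alone:** The bystanders and the pink piece looked unmoved in the final pictures; I did not measure them.

No check failed. The cameras disagreed by about 2–3 mm on where the fixture was. Moves came out a few mm off, so I corrected them step by step. I noticed no knocked carton and no slackening of the grip.

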